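# Clear the pipette stand and hang up the serviced pipettes

## Task

First use the scraper block to push all the broken plastic pieces along the stand's drip plate and off its open end into the catch tray, without touching the pieces with the fingers, and stand the scraper back in the middle of its rubber pad. Then take each serviced pipette out of the rack, hook it by its finger hook over the open end of the rail from the front and slide it along under the guard strip to its white mark: fat at the mark farthest from the open end, then medium, and the slim ones at the two marks nearest the open end, either way round; a missing pipette's mark stays empty. Leave the bottle, the tin and the screwdriver where they are.

Things in the scene. Friction and masses are not known exactly. Their poses are not given: they have to be found in the camera images.
- stand: fixed dark grey steel pipette stand. Origin on the bench under it, z up, y along its rail, -x its front (robot's side). Drip plate, rail, guard strip and rest bar all run along y, see the points (all with the stand's axes, mm). Two uprights stand behind the rail (stand x = 98 to 112); nothing is in front of the rail above the plate
- load (a point): on top of the rail, middle of its open end, stand (45, -135, 233). Rail: 10 mm round bar at x = 45, y = -195 to 215, top z = 233, open from above from y = -195 to -75: hooks go on here, reaching over it from the front to +x. From y = -75 on a guard strip (x = 43 to 59, z = 247 to 251) runs above it: the 7 mm thick hook arm slides along under it but cannot go on or off there
- rest (a point): middle of the rest bar's front face, stand (28, 10, 102): 14 mm high bar, full rail length, stops a hung pipette's nose swinging back. A hung pipette's lip lies against the rail's far side: its axis is about 31 mm in front of the rail's centre line at hook height, and it leans back about 0.05 rad
- mark_slim1 (a point): on top of the rail at the mark nearest the open end (stand y = -30): white tabs 12 mm wide on the guard strip and on the rest bar, centred on this y; place for a slim pipette
- mark_slim2 (a point): the same for the second mark, 70 mm farther along +y (stand y = 40); place for a slim pipette
- mark_medium (a point): the same for the third mark, another 70 mm along; the medium pipette's place
- mark_fat (a point): the same for the fourth mark, farthest from the open end, another 70 mm along; the fat pipette's place
- plate (a point): middle of the drip plate's top face, stand (-60, 10, 30). Flat steel floor x = -139 to 19, y = -196 to 220, with 12 mm high lips along both long sides and the -y end; the +y end is open: pieces pushed over the edge (y = 220) drop into the catch tray
- tray (a point): middle of the catch tray's inner floor, stand (-60, 287, 4). Grey open tray against the plate's +y end, part of the stand, inside 168 mm (x) by 124 mm (y); wall at the plate 28 mm high, other walls 50 mm
- rack: fixed grey block 290 x 60 mm, 56 mm high, with four square sockets (19 mm wide, floor 6 mm above the bench) in a row along its x at +-36 and +-108 mm; holds the serviced pipettes upright in any order. Origin under its middle
- pipette_slim_a: slim pipette (told by its 19 mm thick round barrel, 66-102 mm up), 232 mm long, 130 g, upright in a rack socket. Origin: lower end, on the axis; z up. Nose below the barrel 16 mm thick. Square 26 x 26 mm handle 100-205 mm up, grip its +-y faces; plunger above. Hook towards +x within 0.35 rad of the rack's +x. May be absent (None)
- pipette_slim_b: slim pipette (told by its 19 mm thick round barrel, 66-102 mm up), 232 mm long, 130 g, upright in a rack socket. Origin: lower end, on the axis; z up. Nose below the barrel 16 mm thick. Square 26 x 26 mm handle 100-205 mm up, grip its +-y faces; plunger above. Hook towards +x within 0.35 rad of the rack's +x. May be absent (None)
- pipette_medium: medium pipette (told by its 27 mm thick round barrel, 66-102 mm up), 232 mm long, 130 g, upright in a rack socket. Origin: lower end, on the axis; z up. Nose below the barrel 16 mm thick. Square 26 x 26 mm handle 100-205 mm up, grip its +-y faces; plunger above. Hook towards +x within 0.35 rad of the rack's +x. May be absent (None)
- pipette_fat: fat pipette (told by its 38 mm thick round barrel, 66-102 mm up), 232 mm long, 130 g, upright in a rack socket. Origin: lower end, on the axis; z up. Nose below the barrel 16 mm thick. Square 26 x 26 mm handle 100-205 mm up, grip its +-y faces; plunger above. Hook towards +x within 0.35 rad of the rack's +x. May be absent (None)
- hook_fat (a point): the fat pipette's finger hook, the same on all: middle of its mouth under the arm, pipette frame (24.5, 0, 178) mm. The arm (16 mm wide in y, 7 thick, flat underside here) sticks out to +x and ends in a lip at x = 36 to 43 that hangs down to z = 162; mouth 23 mm wide between handle (x = 13) and lip. None if absent
- scraper: scraper block, black foot 140 mm long (x) x 56 mm thick (y) x 22 mm high with a grey grip ridge 110 x 22 mm on top, 70 mm high in all, about 250 g. Origin at the middle of its underside; starts standing on its pad
- pad: grey rubber pad fixed to the bench, 170 mm (x) x 80 mm (y) x 4 mm thick, the scraper's place. Origin at the middle of its underside
- reagent: amber bottle 60 mm wide, 140 mm high, a bystander; origin under it
- tin: small round aluminium tin 60 mm wide, 45 mm high, a bystander; origin under it
- driver: screwdriver 150 mm long lying on the bench, a bystander; origin under its middle, x along it
- shard1: broken white piece of a plastic tip-rack insert, 42 x 26 mm, 8 to 14 mm thick, 12 g, on the drip plate. Origin at the middle of its underside. May be absent (None)
- shard2: broken white piece of a plastic tip-rack insert, 36 x 30 mm, 8 to 14 mm thick, 12 g, on the drip plate. Origin at the middle of its underside. May be absent (None)
- shard3: broken white piece of a plastic tip-rack insert, 46 x 24 mm, 8 to 14 mm thick, 12 g, on the drip plate. Origin at the middle of its underside. May be absent (None)
- shard4: broken white piece of a plastic tip-rack insert, 34 x 28 mm, 8 to 14 mm thick, 12 g, on the drip plate. Origin at the middle of its underside. May be absent (None)

How it is judged (in metres and radians):
On the way, in this order (a step that is already met when the one before it is completed fails the run):
1. all broken pieces lie in the catch tray, the pipettes still in the rack (x of shard1 in the frame of tray between -0.085 and 0.085 m and y of shard1 in the frame of tray between -0.063 and 0.063 m and z of each of shard1, shard2, shard3, shard4 in the frame of tray below 0.03 m and x of shard2 in the frame of tray between -0.085 and 0.085 m and y of shard2 in the frame of tray between -0.063 and 0.063 m and x of shard3 in the frame of tray between -0.085 and 0.085 m and y of shard3 in the frame of tray between -0.063 and 0.063 m and x of shard4 in the frame of tray between -0.085 and 0.085 m and y of shard4 in the frame of tray between -0.063 and 0.063 m and height (world z) of each of pipette_slim_a, pipette_slim_b, pipette_medium, pipette_fat below 0.03 m), for 0.2 s.
2. the scraper stands on its pad, the pipettes still in the rack (x of scraper in the frame of pad between -0.03 and 0.03 m and y of scraper in the frame of pad between -0.03 and 0.03 m and z of scraper in the frame of pad below 0.012 m and angle between scraper's own z axis and vertical below 0.1 rad and height (world z) of each of pipette_slim_a, pipette_slim_b, pipette_medium, pipette_fat below 0.03 m), for 0.2 s.
3. every pipette hangs on the rail at its own mark (((x of pipette_slim_a in the frame of mark_slim1 between -0.055 and -0.015 m and y of pipette_slim_a in the frame of mark_slim1 between -0.01 and 0.01 m and z of pipette_slim_a in the frame of mark_slim1 between -0.188 and -0.168 m) or (x of pipette_slim_a in the frame of mark_slim2 between -0.055 and -0.015 m and y of pipette_slim_a in the frame of mark_slim2 between -0.01 and 0.01 m and z of pipette_slim_a in the frame of mark_slim2 between -0.188 and -0.168 m)) and angle between each of pipette_slim_a, pipette_slim_b, pipette_medium, pipette_fat's own z axis and vertical below 0.2 rad and linear speed of each of pipette_slim_a, pipette_slim_b, pipette_medium, pipette_fat below 0.03 m/s and ((x of pipette_slim_b in the frame of mark_slim1 between -0.055 and -0.015 m and y of pipette_slim_b in the frame of mark_slim1 between -0.01 and 0.01 m and z of pipette_slim_b in the frame of mark_slim1 between -0.188 and -0.168 m) or (x of pipette_slim_b in the frame of mark_slim2 between -0.055 and -0.015 m and y of pipette_slim_b in the frame of mark_slim2 between -0.01 and 0.01 m and z of pipette_slim_b in the frame of mark_slim2 between -0.188 and -0.168 m)) and x of pipette_medium in the frame of mark_medium between -0.055 and -0.015 m and y of pipette_medium in the frame of mark_medium between -0.01 and 0.01 m and z of pipette_medium in the frame of mark_medium between -0.188 and -0.168 m and x of pipette_fat in the frame of mark_fat between -0.055 and -0.015 m and y of pipette_fat in the frame of mark_fat between -0.01 and 0.01 m and z of pipette_fat in the frame of mark_fat between -0.188 and -0.168 m), for 0.2 s.
At the end, for the whole second after the job is handed in: All pieces in the catch tray; scraper upright on its pad within 30 mm of its middle along each pad axis; every pipette hangs at rest by its hook, in front of the rail, within 0.2 rad of upright, lower end 178 (+-10) mm below the rail top, within 10 mm of its mark (slim: either slim mark) (all of step 3 and x of shard1 in the frame of tray between -0.085 and 0.085 m and y of shard1 in the frame of tray between -0.063 and 0.063 m and z of each of shard1, shard2, shard3, shard4 in the frame of tray below 0.03 m and x of shard2 in the frame of tray between -0.085 and 0.085 m and y of shard2 in the frame of tray between -0.063 and 0.063 m and x of shard3 in the frame of tray between -0.085 and 0.085 m and y of shard3 in the frame of tray between -0.063 and 0.063 m and x of shard4 in the frame of tray between -0.085 and 0.085 m and y of shard4 in the frame of tray between -0.063 and 0.063 m and x of scraper in the frame of pad between -0.03 and 0.03 m and y of scraper in the frame of pad between -0.03 and 0.03 m and z of scraper in the frame of pad below 0.012 m and angle between scraper's own z axis and vertical below 0.1 rad); the robot touches nothing.
It fails at once if a bystander (bottle, tin or screwdriver) is shifted by more than 30 mm (distance of any of reagent, tin, driver from where it was at the start of the episode above 0.03 m).
It fails at once if the fingers press on a broken piece (over 1 N) (contact force between the fingers and shard1 above 1 N or contact force between the fingers and shard2 above 1 N or contact force between the fingers and shard3 above 1 N or contact force between the fingers and shard4 above 1 N).
Of pipette_slim_a, pipette_slim_b, pipette_medium, pipette_fat only 3 to 4 are there at a start; the rules pass over those that are not, and their reading is None.
Of shard1, shard2, shard3, shard4 only 2 to 4 are there at a start; the rules pass over those that are not, and their reading is None.
At some moment in a run one of scraper, shard1, shard2, shard3, shard4 may be knocked a few centimetres aside while the robot is not near it.
It also fails if it takes over 210 s, if anything falls off the work surface, if the arm or the gripper's body presses on something with over 40 N, if the wrist force passes 120 N, or if a joint passes its speed limit or range.

## Robot

A 6-joint arm with a two-finger parallel gripper is mounted at the origin on the work surface. World frame = base frame: x ahead of the robot, y to its left, z up, the work surface at z = 0. Lengths are in mm, angles in rad, forces in N, time in s.
With the tool pointing down it reaches from about 350 to 850 mm from the base axis. Payload 8.1 kg.
Tool frame: the origin (TCP) lies at the very end of the fingers, on their centre line; the grasp point (between the pads) lies 19 mm behind it; z points along the fingers, y is the direction in which the jaws open and shut (so a half turn about z gives the same grasp; the last joint's range is limited). The gripper opens to 85 mm and grips with 20 to 120 N. Pads are 22 mm wide; open, the fingers measure 114 mm over their backs; the gripper's body (76 mm by 85 mm) begins 54 mm behind the grasp point. The pads swing forward as they close: fully open they stand 13 mm farther back than shut.
Start: joints at [1.145, 0.13, 1.488, -0, 1.523, -0.085], TCP at [200.523, 565.505, 231.292] pointing down, gripper open.
Joint ranges: [-2.96, 2.96], [-0.89, 2.26], [0.02, 2.5], [-1.34, 4.48], [0, 2.73], [-2.66, 2.66]. Speed limits (rad/s): [2.39, 2.39, 2.79, 3.14, 3.14, 3.14].

## Interface

Orientations are given as a unit quaternion [x, y, z, w].
In Python, from bench import manip gives the robot as it stands.
- The arm moves only by the tool servo_tool, never from a script. Its arguments are lists of equal length, an entry for each row: "offset": the shift along the tool's x, y, z in cm, a list of three; "angular": the turn, a rotation vector about the tool's x, y, z in rad, a list of three; "gripper": the opening, from 0 (shut) to 1 (fully open). In form: {"offset": [[x, y, z], ...], "angular": [[rx, ry, rz], ...], "gripper": [gripper, ...]}. A call has 1 to 10 rows; each row shifts and turns the commanded pose from where the row before left it, along the tool's axes as they then stand; what a row does not reach is not made up. A row lasts 1/12 s, in which the tool goes at most 41.7 mm and 7.16 degrees, less where a joint would pass 70% of its speed; a pose out of reach is approached as far as the arm can. A call is refused whole if a number of a shift passes 4.17 or a number of a turn 0.125, either way. A call with a gripper value outside its range is refused whole. The fingers move at their own pace and stop on an object; "newtons" is the grip in N (left out, the last holds). Time passes only in rows, so rows that do not move let the fingers close. It gives the time, the measured TCP pose, the force and the opening at its end, in the units of the state.
- manip.observe(): the state, without advancing time (a new reading comes with each control period).
- manip.snapshot(name): name is "scene" or "side" or "wrist"; returns a dict with "color" (400x640x3 uint8, blue, green, red), "range_z" (400x640 float32, mm along the optical axis (not along the pixel's ray), 0 where there is no reading), "K" (3x3 intrinsics, pixels), "R" (3x3) and "t" (3): a world point X has camera coordinates R X + t. Camera axes: x right, y down, z forward; pixel columns grow to the right and rows downward; lengths in mm; the calibration is good to about 2 mm. A picture is of the moment at which its call begins.
- manip.job_done(): hands the job in, once; it reports no verdict.
The state is a dict: "t": time; "q": joint angles; "joint_velocities": joint speeds; "joint_torque": joint torques, N m; "tool_pos": TCP position; "eef_rot": TCP orientation; "contact_force": force on the tool from outside, world axes, zero at the start; "moment": the same for the moment, N m; "finger_gap": finger opening in mm.
Only numpy, scipy, OpenCV 4.12 (cv2) and the standard library are available. Lean on these libraries where they do the work, as an engineer would, in place of code of your own. Each camera call takes 0.05 s, during which the arm holds its last target. There are 200 camera calls.

## Working session

There is one attempt and no reset: what is moved stays moved. The work goes in short steps, Python scripts to look and compute and a tool call to move; the robot and the scene stay as the last step left them, time stands still between calls to the robot, and variables do not carry over. Pictures are saved under pics/ and viewed, on a budget of 14 in all, crops included, one or two more only if the job needs it, and the job is handed in when it is done.

Besides the shell and the picture viewer there is one more tool, called after "Request:" in YAML: its name, and indented under it one key for each argument. servo_tool: Moves the arm, as the interface text tells. Its arguments: {"type":"object","properties":{"offset":{"type":"array"},"angular":{"type":"array"},"gripper":{"type":"array"},"newtons":{"type":"number"}},"required":["offset","angular","gripper"]}

```bash
mkdir -p pics; ls
cat > h.py <<'E'
import numpy as np, cv2
from bench import manip
def snap(n,save=None):
    s=manip.snapshot(n)
    if save: cv2.imwrite('pics/'+save,s['color'])
    return s
def cloud(s):
    d=s['range_z'];v,u=np.indices(d.shape);K=s['K']
    p=np.stack([(u-K[0,2])/K[0,0]*d,(v-K[1,2])/K[1,1]*d,d],-1)
    return (p-s['t'])@s['R'], d>0
def ray(s,u,v,z):
    r=s['R'].T@np.linalg.inv(s['K'])@np.array([u,v,1.]);c=-s['R'].T@s['t']
    return c+r*(z-c[2])/r[2]
E
python3 - <<'E'
from h import *
print(manip.observe())
for n in ('scene','side'):
    s=snap(n,n+'0.png');print(n,-s['R'].T@s['t'],s['R'][2],s['K'][0,0]);np.savez('/tmp/'+n+'0.npz',**s)
E
```

```text
pics
{'t': 0.0, 'q': array([ 1.14455563e+00,  1.31127334e-01,  1.48929631e+00,  3.68998491e-05,
        1.52299281e+00, -8.53936484e-02]), 'joint_velocities': array([ 0.00051936,  0.00057538,  0.00038285,  0.00106454, -0.00059908,
       -0.00064068]), 'joint_torque': array([ 2.95771300e-03, -5.69392061e+01, -5.00558710e+01,  5.93634786e-05,
        1.49261701e-02, -2.13213946e-05]), 'tool_pos': array([200.30561982, 564.99352125, 230.25528221]), 'eef_rot': array([ 1.69600566e-01,  9.85512464e-01, -8.77563119e-04, -2.48572493e-04]), 'contact_force': array([ 1.29255833, -0.22696336,  0.20233325]), 'moment': array([-0.047899  , -0.02181338, -0.04546892]), 'finger_gap': 85.34780994665812}
scene [1099.64573278 -574.39072537 1009.57400859] [-0.51204241  0.46998347 -0.71897712] 456.213464544444
side [ 100.6012969  -988.13355072  953.51339263] [ 0.31789978  0.729921   -0.60510749] 430.7391613345345
```

View pics/scene0.png

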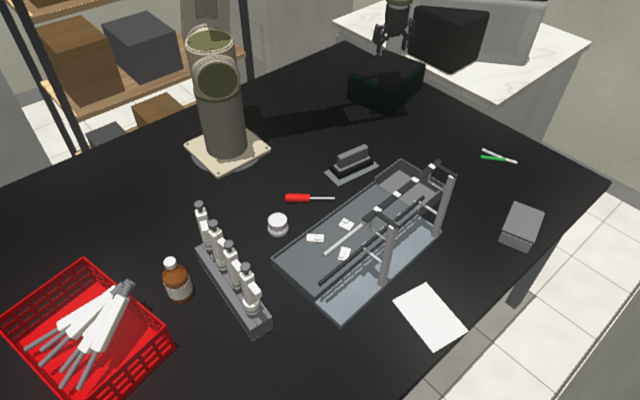

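View pics/side0.png

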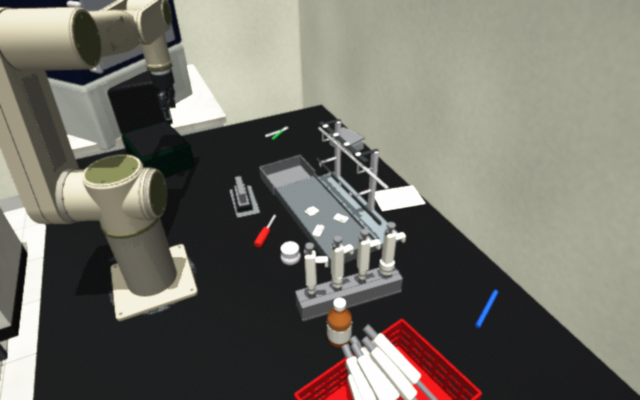

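The scene view shows four pipettes in the rack (about 200–250, 210–310). At least three white pieces lie on the plate, at (315,238), (346,224) and (343,254). The scraper on its pad is at (352,160), the tin at (278,224), the driver at (310,198) and the bottle at (175,280). The side view agrees. Next I'll build a rectified top view from depth.

```bash
cat > top.py <<'E'
from h import *
def topmap(ss,x0=200,x1=850,y0=-450,y1=420,sc=0.9):
    H=int((x1-x0)*sc);W=int((y1-y0)*sc);im=np.zeros((H,W,3),np.uint8);hz=np.full((H,W),-99.)
    for s in ss:
        P,ok=cloud(s);p=P[ok];c=s['color'][ok]
        r=((x1-p[:,0])*sc).astype(int);k=((y1-p[:,1])*sc).astype(int)
        m=(r>=0)&(r<H)&(k>=0)&(k<W)&(p[:,2]<300);p,c,r,k=p[m],c[m],r[m],k[m]
        for i in np.argsort(p[:,2]):
            if p[i,2]>hz[r[i],k[i]]: hz[r[i],k[i]]=p[i,2];im[r[i],k[i]]=c[i]
    return im,hz
E
python3 - <<'E'
from top import *
ss=[dict(np.load(f'/tmp/{n}0.npz')) for n in('scene','side')]
im,hz=topmap(ss)
cv2.imwrite('pics/top0.png',im)
for n,s in zip(('scene','side'),ss):
    P,ok=cloud(s);c=s['color'].astype(int)
    white=(c.min(-1)>170)&ok&(P[...,2]>32)&(P[...,2]<60)
    k,l,st,ce=cv2.connectedComponentsWithStats(white.astype(np.uint8))
    for i in range(1,k):
        if st[i,4]>15:
            q=P[l==i];print(n,st[i],q.mean(0).round(1))
    # bench bias
    b=ok&(abs(P[...,2])<8)&(P[...,0]>250)&(P[...,0]<700)&(abs(P[...,1])<400);print('bench z',np.median(P[...,2][b]))
E
```

```text
scene [268 213  19  14 202] [400.2 -91.3  43.9]
scene [339 219  15  12 105] [536.   46.9  38. ]
scene [307 234  17   8 117] [515.4 -50.2  37.9]
scene [338 247  13  13 113] [605.2 -28.3  38.1]
bench z -0.9173954511645355
side [185  33 114  24 497] [ 815.7 1801.8   46.1]
side [305 207  14   9  74] [531.6  43.8  38.3]
side [333 214  15   9  80] [602.9 -30.9  38.1]
side [312 224  12  13  90] [510.9 -53.6  38.4]
side [281 242  18  13 184] [397.9 -94.8  44.1]
side [335 295  11   7  19] [ 446.3 -331.5   49. ]
bench z -0.3935711013607926
```

View pics/top0.png

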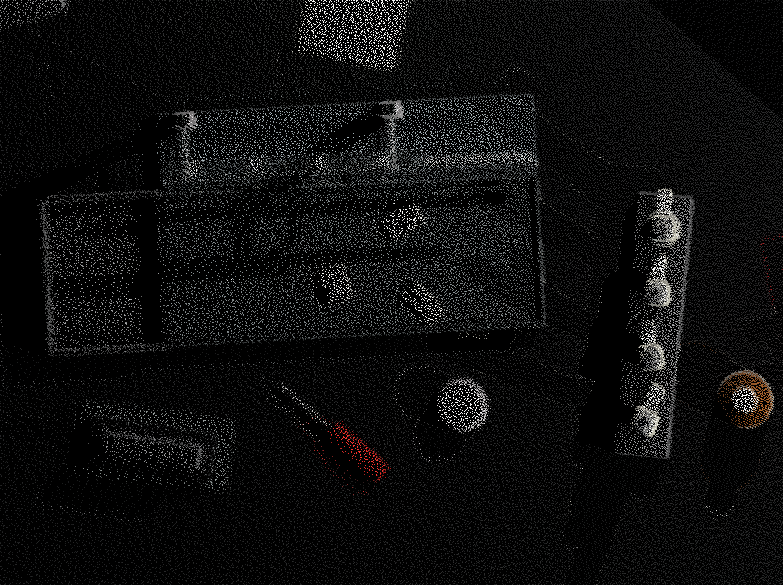

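The top view shows three pieces on the plate and none elsewhere, with the stand yawed by about 0.06 rad. The rack runs roughly along world x with its hooks towards +x. The scraper is at the lower left, at about (155,445). Now the numeric fits.

```bash
cat > m.py <<'E'
from h import *
def fit(p):
    (c,wh,a)=cv2.minAreaRect(p[:,:2].astype(np.float32))
    return np.round(c,1),np.round(wh,1),round(a,2)
if __name__=='__main__':
    for n in('scene','side'):
        s=dict(np.load(f'/tmp/{n}0.npz'));P,ok=cloud(s);p=P[ok];c=s['color'][ok].astype(int);X,Y,Z=p.T
        print('==',n)
        print('scraper',fit(p[(Z>60)&(Z<76)&(X>280)&(X<420)&(Y>150)&(Y<360)]), np.median(Z[(Z>60)&(Z<76)&(X>280)&(X<420)&(Y>150)&(Y<360)]))
        m=(Z>50)&(Z<60)&(X>330)&(X<660)&(Y>-400)&(Y<-260)
        print('rack',fit(p[m]),np.median(Z[m]))
        m=(Z>225)&(Z<240)&(X>560)&(X<720)&(Y>-200)&(Y<300)
        q=p[m];print('rail',len(q));
        if len(q)>20:
            f=np.polyfit(q[:,1],q[:,0],1);r=q[:,0]-np.polyval(f,q[:,1]);k=abs(r)<8
            f=np.polyfit(q[k,1],q[k,0],1);print(' x=',f,'std',r[k].std(),'y',np.percentile(q[k,1],[0,1,99,100]),'ztop',np.percentile(q[k,2],[50,90,99]))
        m=(Z>244)&(Z<256)&(X>560)&(X<720)&(Y>-200)&(Y<300);q=p[m];print('guard',len(q),fit(q),np.median(q[:,2]))
        w=m&(c.min(1)>150);q=p[w]
        if len(q):
            print(' tabs y',np.sort(q[:,1]).round(0)[::max(1,len(q)//25)])
        m=(Z>27)&(Z<33)&(X>450)&(X<720)&(Y>-220)&(Y<330);print('plate',m.sum(),np.median(Z[m]),fit(p[m]))
        m=(Z>38)&(Z<46)&(X>470)&(X<530)&(Y>-180)&(Y<230);q=p[m];f=np.polyfit(q[:,1],q[:,0],1)
        r=q[:,0]-np.polyval(f,q[:,1]);k=abs(r)<6;f=np.polyfit(q[k,1],q[k,0],1);print('front lip',k.sum(),f)
        m=(Z>195)&(Z<216)&(X>330)&(X<680)&(Y>-400)&(Y<-260)
        print('pip tops');H,e=np.histogram(X[m],np.arange(330,690,10));print(H)
        print('hook',[ (p[(Z>186)&(Z<196)&(X>a)&(X<a+10)&(Y>-400)&(Y<-260)][:,1].mean().round(1) if ((Z>186)&(Z<196)&(X>a)&(X<a+10)&(Y>-400)&(Y<-260)).sum()>2 else None) for a in range(340,680,10)])
        H,e=np.histogram(Z[(X>580)&(X<760)&(Y>-180)&(Y<280)],np.arange(100,340,10));print('z hist',H)
E
python3 m.py
```

```text
== scene
scraper (array([353.3, 250.4]), array([110.1,  25.9]), 80.68) 70.68854457657542
rack (array([ 492. , -342.9]), array([293.3, 107.7]), 2.13) 54.75322844028159
rail 293
 x= [-3.94485448e-02  6.71348714e+02] std 3.879214114945924 y [-170.94098456 -170.61049706   -7.58560632   30.1628359 ] ztop [230.68577734 232.89295724 234.32136922]
guard 826 (array([691.9,  94.4]), array([ 64.8, 292. ]), 2.31) 250.5557454862839
 tabs y [-11.  -9.  -7.  -5.  -3.  -1.   1.  57.  61.  62.  64.  66.  68.  69.
  74. 129. 131. 134. 136. 138. 140. 145. 201. 202. 204. 205. 206. 209.
 210. 213.]
plate 4185 29.316435518536544 (array([599.9,  75.5]), array([252.4, 512.8]), 2.99)
front lip 23 [-6.69333304e-02  4.87518807e+02]
pip tops
[ 0  0  0  1 14 44 51  0  0  0  0 20 44 63  0  0  0  0 16 33 80  1  0  0
  0 11 35 79 15  0  0  0  0  0  0]
hook [None, None, None, None, np.float64(-308.8), np.float64(-298.5), np.float64(-303.4), np.float64(-307.5), np.float64(-307.5), None, None, np.float64(-314.4), np.float64(-303.4), np.float64(-300.3), np.float64(-304.7), None, None, None, np.float64(-321.3), np.float
[... 1144 characters left out ...]
17  0  0  0  0  0  0  0]
hook [None, None, np.float64(-304.1), np.float64(-307.3), np.float64(-309.7), np.float64(-304.4), np.float64(-308.0), np.float64(-310.9), None, np.float64(-301.8), np.float64(-314.1), np.float64(-314.7), np.float64(-311.7), np.float64(-302.3), np.float64(-301.5), np.float64(-301.2), np.float64(-317.0), np.float64(-316.5), np.float64(-322.8), np.float64(-319.9), np.float64(-313.7), np.float64(-314.1), np.float64(-313.9), None, np.float64(-320.2), np.float64(-329.4), np.float64(-328.1), np.float64(-321.7), np.float64(-320.5), np.float64(-320.0), None, None, None, None]
z hist [358  72  30  26  31  11   6  29  25  54  38  45 146 214 130 289   0   0
   0   0   0   0   0]
```

```bash
cat > go.py <<'E'
import sys
from h import *
from scipy.spatial.transform import Rotation as R
# usage: go.py x y z phi_deg -> remaining shift (cm, tool axes) and turn
def go(x,y,z,phi):
    o=manip.observe();T=R.from_quat(o['eef_rot'])
    f=np.radians(phi);tx=np.array([-np.sin(f),np.cos(f),0]);ty=np.array([np.cos(f),np.sin(f),0])
    G=R.from_matrix(np.stack([tx,ty,[0,0,-1]],1))
    d=np.array([x,y,z])-o['tool_pos']
    print('t',round(o['t'],1),'pos',o['tool_pos'].round(1),'gap',round(o['finger_gap'],1),'F',o['contact_force'].round(1),'q',o['q'].round(2))
    print('shift now-axes',(T.inv().apply(d)/10).round(2),'goal-axes',(G.inv().apply(d)/10).round(2),'turn',(T.inv()*G).as_rotvec().round(3))
if __name__=='__main__': go(*map(float,sys.argv[1:]))
E
echo
```

```text
(no output)
```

Request:
servo_tool:
  offset:
    - [0,0,0]
    - [0,0,0]
    - [0,0,0]
    - [0,0,0]
    - [0,0,0]
    - [0,0,0]
    - [0,0,0]
    - [0,0,0]
    - [0,0,0]
    - [0,0,0]
  angular:
    - [0,0,0.125]
    - [0,0,0.125]
    - [0,0,0.125]
    - [0,0,0.125]
    - [0,0,0.125]
    - [0,0,0.125]
    - [0,0,0.125]
    - [0,0,0.125]
    - [0,0,0.125]
    - [0,0,0.125]
  gripper: [1,1,1,1,1,1,1,1,1,1]

```text
t: 0.93
tool_pos: [200.4, 565.2, 230.6]
eef_rot: [0.716, 0.698, -0.001, 0.0]
contact_force: [0.4, -0.2, -0.5]
finger_gap: 85.6
```

Request:
servo_tool:
  offset:
    - [0,0,0]
    - [0,0,0]
    - [0,0,0]
  angular:
    - [0,0,0.125]
    - [0,0,0.015]
    - [0,0,0]
  gripper: [1,1,1]

```text
t: 1.18
tool_pos: [200.4, 565.3, 230.8]
eef_rot: [0.761, 0.649, -0.0, 0.0]
contact_force: [-0.1, 0.1, 0.3]
finger_gap: 85.4
```

```bash
python3 go.py 350.5 250.6 220 -9.15
```

```text
t 1.2 pos [200.4 565.3 230.8] gap 85.4 F [-0.1  0.1  0.3] q [ 1.14  0.13  1.49 -0.    1.52  1.3 ]
shift now-axes [-28.72  19.76   1.1 ] goal-axes [-28.68  19.82   1.08] turn [-0.     0.001  0.002]
```

Request:
servo_tool:
  offset:
    - [-2.87,1.98,0]
    - [-2.87,1.98,0]
    - [-2.87,1.98,0]
    - [-2.87,1.98,0]
    - [-2.87,1.98,0]
    - [-2.87,1.98,0]
    - [-2.87,1.98,0]
    - [-2.87,1.98,0]
    - [-2.87,1.98,0]
    - [-2.87,1.98,0]
  angular:
    - [0,0,0]
    - [0,0,0]
    - [0,0,0]
    - [0,0,0]
    - [0,0,0]
    - [0,0,0]
    - [0,0,0]
    - [0,0,0]
    - [0,0,0]
    - [0,0,0]
  gripper: [1,1,1,1,1,1,1,1,1,1]

```text
t: 2.02
tool_pos: [350.5, 249.1, 231.3]
eef_rot: [0.76, 0.65, 0.0, 0.0]
contact_force: [0.4, -0.4, 0.6]
finger_gap: 84.9
```

Request:
servo_tool:
  offset:
    - [0,0,0]
    - [0,0,0]
    - [0,0,0]
  angular:
    - [0,0,0]
    - [0,0,0]
    - [0,0,0]
  gripper: [1,1,1]

```text
t: 2.27
tool_pos: [350.3, 250.7, 231.3]
eef_rot: [0.761, 0.649, 0.0, -0.0]
contact_force: [0.7, 0.5, -0.0]
finger_gap: 85.6
```

```bash
python3 - <<'E'
from m import *
s=snap('wrist','w1.png');P,ok=cloud(s);p=P[ok];X,Y,Z=p.T
print('cam',-s['R'].T@s['t'],s['R'][2])
for a,b in((64,76),(15,26),(2,7)):
    m=(Z>a)&(Z<b)&(X>230)&(X<460)&(Y>130)&(Y<370);print(a,m.sum(),fit(p[m]) if m.sum()>5 else '',np.median(Z[m]))
E
python3 go.py 350.5 250.6 140 -9.15
```

```text
cam [361.72134635 324.34046177 373.51022673] [-0.04593933 -0.28656314 -0.95695932]
64 2526 (array([347.8, 253.7]), array([108.4,  21.9]), 81.31) 73.20266881750882
15 2258 (array([392.9, 275.3]), array([196.5, 138.7]), 81.61) 25.077938111814206
2 3361 (array([345.7, 254.4]), array([227.5, 228.2]), 89.56) 3.45994182971599
t 2.3 pos [350.  251.2 231.3] gap 85.4 F [-0.4  0.7  0.3] q [ 0.5  -0.34  1.93  0.    1.56  0.66]
shift now-axes [-0.05  0.06  9.13] goal-axes [-0.05  0.06  9.13] turn [-0.    -0.     0.002]
```

View pics/w1.png

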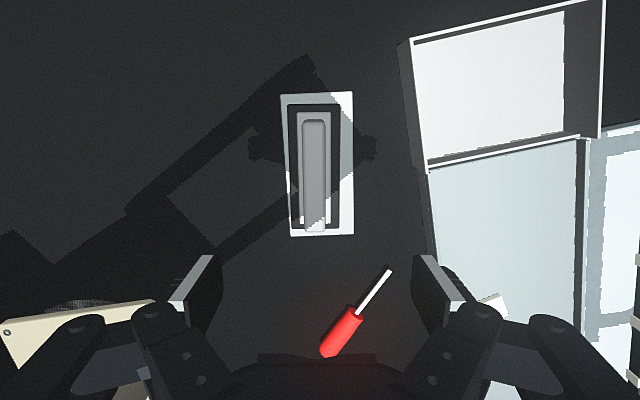

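The wrist picture shows the scraper on its pad, centred between the fingers, with the ridge at (313,175) and the foot at (288–340, 104–228). The pad corners are near (281,95), (352,91), (354,235) and (290,236). I'll descend and grip.

Request:
servo_tool:
  offset:
    - [0.1,-0.1,3]
    - [0,0,3]
    - [0,0,3]
    - [0,0,3]
    - [0,0,3]
    - [0,0,2.3]
    - [0,0,2]
    - [0,0,0]
    - [0,0,0]
    - [0,0,0]
  angular:
    - [0,0,0]
    - [0,0,0]
    - [0,0,0]
    - [0,0,0]
    - [0,0,0]
    - [0,0,0]
    - [0,0,0]
    - [0,0,0]
    - [0,0,0]
    - [0,0,0]
  gripper: [1,1,1,1,1,1,1,1,1,1]
  newtons: 40

```text
t: 3.15
tool_pos: [349.8, 252.8, 39.5]
eef_rot: [0.761, 0.649, 0.001, 0.0]
contact_force: [-0.4, 0.3, 0.4]
finger_gap: 85.1
```

Request:
servo_tool:
  offset:
    - [0,0,0]
    - [0,0,0]
    - [0,0,0]
    - [0,0,0]
    - [0,0,0]
    - [0,0,0]
    - [0,0,0]
    - [0,0,0]
    - [0,0,0]
    - [0,0,0]
  angular:
    - [0,0,0]
    - [0,0,0]
    - [0,0,0]
    - [0,0,0]
    - [0,0,0]
    - [0,0,0]
    - [0,0,0]
    - [0,0,0]
    - [0,0,0]
    - [0,0,0]
  gripper: [0,0,0,0,0,0,0,0,0,0]
  newtons: 40

```text
t: 3.98
tool_pos: [349.6, 251.9, 38.7]
eef_rot: [0.761, 0.648, 0.0, 0.0]
contact_force: [-2.9, -0.9, 6.3]
finger_gap: 21.6
```

```bash
python3 - <<'E'
from m import *
# pad corners (from w1 view; tool pose then (350.0,251.2)); need w1 calibration: recompute from camera pose noted
s=snap('wrist')
R=s['R'];c0=np.array([361.72,324.34,373.51])
class S(dict):pass
w={'K':s['K'],'R':R,'t':-R@c0}
q=np.array([ray(w,u,v,4)for u,v in((281,95),(352,91),(354,235),(288,236))])
print('R2',R[2],q.round(1),q.mean(0))
# stand lip/tab refinement from first views
for n in('scene','side'):
    s=dict(np.load(f'/tmp/{n}0.npz'));P,ok=cloud(s);c=s['color'].astype(int)
    m=((c.min(-1)>150)&(P[...,2]>240)&(P[...,2]<258)&(P[...,0]>600)&(P[...,0]<720)&(P[...,1]>-60)&(P[...,1]<260)&ok).astype(np.uint8)
    k,l,st,ce=cv2.connectedComponentsWithStats(m)
    for i in range(1,k):
        if st[i,4]>5: print(n,st[i,4],ray(s,*ce[i],251).round(1))
    m=((c.min(-1)>150)&(P[...,2]>92)&(P[...,2]<114)&(P[...,0]>600)&(P[...,0]<720)&(P[...,1]>-60)&(P[...,1]<260)&ok).astype(np.uint8)
    k,l,st,ce=cv2.connectedComponentsWithStats(m)
    for i in range(1,k):
        if st[i,4]>3: print('rest',n,st[i,4],P[l==i].mean(0).round(1))
E
python3 go.py 349 252.5 200 -8.8
```

```text
R2 [-0.04605919 -0.28680389 -0.95688144] [[324.6 336.4   4. ]
 [401.7 328.1   4. ]
 [382.5 159.4   4. ]
 [301.3 171.1   4. ]] [352.51693236 248.74599257   4.        ]
scene 25 [662.7 204.9 251. ]
scene 8 [714.9 208.8 251. ]
scene 27 [666.3 135.4 251. ]
scene 30 [670.2  65.3 251. ]
scene 28 [673.2  -4.  251. ]
rest scene 25 [687.1 214.5 104. ]
rest scene 34 [699.  -15.3 104.6]
side 7 [711.8 206.6 251. ]
side 14 [662.1 204.6 251. ]
side 16 [665.2 133.4 251. ]
side 16 [669.9  64.4 251. ]
side 17 [673.1  -5.3 251. ]
rest side 28 [696.9 210.6 104. ]
rest side 34 [692.1 -17.1 103.9]
rest side 6 [649.7  -3.9  99.1]
t 4.0 pos [349.7 251.9  38.7] gap 21.6 F [-1.8 -1.7  5. ] q [ 0.51 -0.15  2.13  0.    1.15  0.67]
shift now-axes [  0.06  -0.07 -16.13] goal-axes [  0.05  -0.08 -16.13] turn [ 0.    -0.    -0.007]
```

Request:
servo_tool:
  offset:
    - [0,0,-1]
    - [0,0,-2]
    - [0,0,-3]
    - [0,0,-3]
    - [0,0,-3]
    - [0,0,-3]
    - [0,0,-1]
    - [0,0,0]
    - [0,0,0]
    - [0,0,0]
  angular:
    - [0,0,0]
    - [0,0,0]
    - [0,0,-0.1]
    - [0,0,-0.12]
    - [0,0,-0.12]
    - [0,0,-0.12]
    - [0,0,-0.12]
    - [0,0,-0.12]
    - [0,0,-0.12]
    - [0,0,-0.12]
  gripper: [0,0,0,0,0,0,0,0,0,0]

```text
t: 4.87
tool_pos: [349.3, 251.6, 198.8]
eef_rot: [0.382, 0.924, 0.0, 0.0]
contact_force: [0.2, -0.3, -1.5]
finger_gap: 21.5
```

Request:
servo_tool:
  offset:
    - [0,0,0]
    - [0,0,0]
    - [0,0,0]
    - [0,0,0]
    - [0,0,0]
    - [0,0,0]
    - [0,0,0]
    - [0,0,0]
    - [0,0,0]
  angular:
    - [0,0,-0.12]
    - [0,0,-0.12]
    - [0,0,-0.12]
    - [0,0,-0.12]
    - [0,0,-0.12]
    - [0,0,-0.12]
    - [0,0,-0.116]
    - [0,0,0]
    - [0,0,0]
  gripper: [0,0,0,0,0,0,0,0,0]

```text
t: 5.62
tool_pos: [349.2, 251.6, 198.2]
eef_rot: [-0.021, 1.0, -0.0, -0.0]
contact_force: [-0.0, -0.0, -2.5]
finger_gap: 21.4
```

```bash
python3 go.py 568.3 -125.6 180 92.95
```

```text
t 5.6 pos [349.2 251.6 198.2] gap 21.4 F [-0.  -0.  -2.5] q [ 0.51 -0.33  1.98 -0.    1.49 -1.11]
shift now-axes [-20.33 -38.59   1.83] goal-axes [-19.94 -38.8    1.82] turn [-0.    -0.001 -0.01 ]
```

Request:
servo_tool:
  offset:
    - [-1.66,-3.23,0]
    - [-1.66,-3.23,0]
    - [-1.66,-3.23,0]
    - [-1.66,-3.23,0]
    - [-1.66,-3.23,0]
    - [-1.66,-3.23,0]
    - [-1.66,-3.23,0]
    - [-1.66,-3.23,0]
    - [-1.66,-3.23,0]
    - [-1.66,-3.23,0]
  angular:
    - [0,0,-0.01]
    - [0,0,0]
    - [0,0,0]
    - [0,0,0]
    - [0,0,0]
    - [0,0,0]
    - [0,0,0]
    - [0,0,0]
    - [0,0,0]
    - [0,0,0]
  gripper: [0,0,0,0,0,0,0,0,0,0]

```text
t: 6.45
tool_pos: [533.1, -63.6, 198.2]
eef_rot: [-0.025, 1.0, 0.0, -0.0]
contact_force: [-0.5, 1.1, -2.5]
finger_gap: 21.8
```

Request:
servo_tool:
  offset:
    - [-1.66,-3.23,0]
    - [-1.66,-3.23,0]
    - [0,0,0]
    - [0,0,0]
    - [0,0,0]
  angular:
    - [0,0,0]
    - [0,0,0]
    - [0,0,0]
    - [0,0,0]
    - [0,0,0]
  gripper: [0,0,0,0,0]

```text
t: 6.87
tool_pos: [569.0, -124.3, 197.7]
eef_rot: [-0.026, 1.0, 0.0, -0.001]
contact_force: [0.2, -0.3, -2.1]
finger_gap: 21.3
```

```bash
python3 go.py 568.3 -125.6 66 92.95
python3 - <<'E'
from h import *
s=snap('wrist','w2.png')
for n in('scene','side'):
    s=snap(n);P,ok=cloud(s);c=s['color'].astype(int)
    white=(c.min(-1)>150)&ok&(P[...,2]>33)&(P[...,2]<60)&(P[...,0]>470)&(P[...,0]<680)&(P[...,1]>-220)
    k,l,st,ce=cv2.connectedComponentsWithStats(white.astype(np.uint8))
    for i in range(1,k):
        if st[i,4]>8:
            q=P[l==i].mean(0);d=q[:2]-[620.8,22.3];print(n,st[i,4],q.round(1),'stand',d@[.9987,.0515],d@[-.0515,.9987])
E
```

```text
t 6.9 pos [ 569.  -124.3  197.7] gap 21.3 F [ 0.2 -0.3 -2.1] q [-0.3   0.1   1.58  0.    1.46 -1.93]
shift now-axes [ 0.05 -0.14 13.17] goal-axes [ 0.07 -0.13 13.17] turn [ 0.001 -0.001  0.   ]
scene 107 [536.3  46.9  38.3] stand -83.16621604007615 28.911822381543033
scene 108 [605.1 -27.   37.9] stand -18.23609710203979 -48.41943080366862
side 73 [531.9  43.8  38.2] stand -87.63594687118182 26.022704327206323
side 49 [604.2 -36.6  39.9] stand -19.60759441255924 -58.01147758827173
side 85 [511.6 -53.6  38.5] stand -113.01431227453709 -70.19165575564537
```

View pics/w2.png

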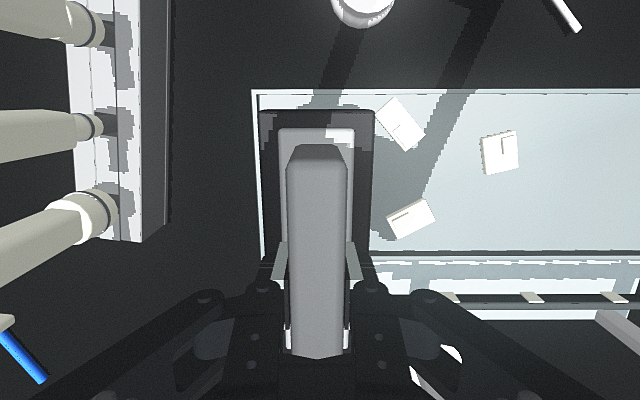

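The wrist view shows the scraper held level, with three pieces ahead of it at (400,125), (410,217) and (498,152). The plate's lips are at rows 92 and 252. Before lowering I'll check the lateral centring from the lip edges.

Run:
```python
from h import *
s=snap('wrist')
for u,v in((420,92),(600,93),(420,251),(560,253),(262,170)):
    q=ray(s,u,v,42);d=q[:2]-[620.8,22.3];print(u,v,q.round(1),'stand',(d@[.9987,.0515]).round(1),(d@[-.0515,.9987]).round(1))
P,ok=cloud(s)
g=s['color'].astype(int).sum(-1)
for u in (420,520,600):
    col=P[:,u];
    for v in list(range(86,100,2))+list(range(244,262,2)):
        d=col[v,:2]-[620.8,22.3];print(u,v,(d@[.9987,.0515]).round(1),col[v,2].round(1),end=' | ')
    print()
```

```text
420 92 [482.6 -36.1  42. ] stand -141.1 -51.2
600 93 [474.6 122.5  42. ] stand -140.8 107.6
420 251 [635.6 -13.2  42. ] stand 12.9 -36.2
560 253 [630.  130.1  42. ] stand 14.7 107.2
262 170 [ 560.3 -174.6   42. ] stand -70.6 -193.5
420 86 -147.8 -0.6 | 420 88 -145.9 -0.8 | 420 90 -142.7 42.1 | 420 92 -141.0 42.7 | 420 94 -139.6 29.4 | 420 96 -137.9 28.9 | 420 98 -136.1 29.3 | 420 244 10.3 30.9 | 420 246 13.2 29.7 | 420 248 14.7 31.4 | 420 250 18.2 28.9 | 420 252 17.8 34.5 | 420 254 17.5 39.6 | 420 256 18.5 42.1 | 420 258 21.0 41.8 | 420 260 34.0 21.3 | 
520 86 -148.2 -0.9 | 520 88 -146.3 -0.5 | 520 90 -143.1 42.0 | 520 92 -141.4 41.2 | 520 94 -140.0 28.9 | 520 96 -138.2 30.5 | 520 98 -136.5 28.7 | 520 244 10.7 29.2 | 520 246 12.2 30.9 | 520 248 15.0 29.9 | 520 250 17.1 30.4 | 520 252 17.4 34.6 | 520 254 17.7 38.5 | 520 256 18.7 41.0 | 520 258 20.4 42.2 | 520 260 33.3 21.9 | 
600 86 -148.5 -0.8 | 600 88 -146.6 -1.1 | 600 90 -143.3 41.7 | 600 92 -141.7 40.6 | 600 94 -140.3 28.8 | 600 96 -138.5 29.5 | 600 98 -136.7 29.7 | 600 244 9.9 30.3 | 600 246 12.0 30.8 | 600 248 14.2 31.0 | 600 250 17.1 29.8 | 600 252 17.6 33.6 | 600 254 17.7 37.9 | 600 256 18.2 41.5 | 600 258 19.6 43.2 | 600 260 33.3 21.3 |
```

Request:
servo_tool:
  offset:
    - [0.07,-0.1,2.5]
    - [0,0,2.5]
    - [0,0,2.5]
    - [0,0,2.5]
    - [0,0,1.5]
    - [0,0,1]
    - [0,0,0.5]
    - [0,0,0]
    - [0,0,0]
    - [0,0,0]
  angular:
    - [0,0,0]
    - [0,0,0]
    - [0,0,0]
    - [0,0,0]
    - [0,0,0]
    - [0,0,0]
    - [0,0,0]
    - [0,0,0]
    - [0,0,0]
    - [0,0,0]
  gripper: [0,0,0,0,0,0,0,0,0,0]

```text
t: 7.9
tool_pos: [570.0, -125.7, 70.0]
eef_rot: [-0.028, 1.0, -0.0, 0.001]
contact_force: [-0.1, -0.0, -2.8]
finger_gap: 21.6
```

```bash
python3 go.py 568.3 -125.6 66 92.95
```

```text
t 7.9 pos [ 570.  -125.7   70. ] gap 21.6 F [-0.1 -0.  -2.8] q [-0.3   0.22  1.7   0.    1.23 -1.93]
shift now-axes [0.17 0.02 0.4 ] goal-axes [0.16 0.02 0.4 ] turn [-0.001  0.003  0.004]
```

Request:
servo_tool:
  offset:
    - [0.16,0,0.2]
    - [0,0,0.2]
    - [0,0,0]
    - [0,0.4,0]
    - [0,0.8,0]
    - [0,1,0]
    - [0,1,0]
    - [0,1,0]
    - [0,1,0]
    - [0,1,0]
  angular:
    - [0,0,0.004]
    - [0,0,0]
    - [0,0,0]
    - [0,0,0]
    - [0,0,0]
    - [0,0,0]
    - [0,0,0]
    - [0,0,0]
    - [0,0,0]
    - [0,0,0]
  gripper: [0,0,0,0,0,0,0,0,0,0]

```text
t: 8.73
tool_pos: [564.3, -62.5, 64.8]
eef_rot: [-0.026, 1.0, -0.0, 0.0]
contact_force: [0.7, -2.9, 2.6]
finger_gap: 21.2
```

Request:
servo_tool:
  offset:
    - [0,1.2,0]
    - [0,1.2,0]
    - [0,1.2,0]
    - [0,1.2,0]
    - [0,1.2,0]
    - [0,1.2,0]
    - [0,1.2,0]
    - [0,1.2,0]
    - [0,1.2,0]
    - [0,1.2,0]
  angular:
    - [0,0,0]
    - [0,0,0]
    - [0,0,0]
    - [0,0,0]
    - [0,0,0]
    - [0,0,0]
    - [0,0,0]
    - [0,0,0]
    - [0,0,0]
    - [0,0,0]
  gripper: [0,0,0,0,0,0,0,0,0,0]

```text
t: 9.57
tool_pos: [558.0, 57.2, 64.8]
eef_rot: [-0.026, 1.0, -0.0, 0.0]
contact_force: [0.7, -4.5, 6.3]
finger_gap: 21.8
```

```bash
python3 go.py 549.8 233.9 66 92.95
python3 - <<'E'
from h import *
snap('wrist','w3.png')
E
```

```text
t 9.6 pos [558.   57.2  64.8] gap 21.8 F [ 0.7 -4.5  6.3] q [ 0.01  0.17  1.76 -0.    1.21 -1.61]
shift now-axes [-0.09 17.69 -0.13] goal-axes [-0.09 17.69 -0.12] turn [-0.001  0.001 -0.   ]
```

View pics/w3.png

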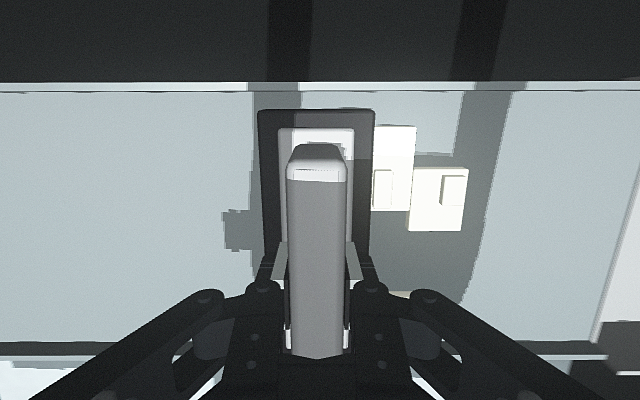

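The pieces are pushed ahead of the block at (393,165) and (438,198), with a third partly hidden near (400,295). I'll push on over the edge.

Request:
servo_tool:
  offset:
    - [0,1,0]
    - [0,1.2,0]
    - [0,1.2,0]
    - [0,1.2,0]
    - [0,1.2,0]
    - [0,1.2,0]
    - [0,1.2,0]
    - [0,1.2,0]
    - [0,1.2,0]
    - [0,1.2,0]
  angular:
    - [0,0,0]
    - [0,0,0]
    - [0,0,0]
    - [0,0,0]
    - [0,0,0]
    - [0,0,0]
    - [0,0,0]
    - [0,0,0]
    - [0,0,0]
    - [0,0,0]
  gripper: [0,0,0,0,0,0,0,0,0,0]

```text
t: 10.45
tool_pos: [551.7, 174.8, 64.7]
eef_rot: [-0.026, 1.0, -0.0, 0.0]
contact_force: [0.2, -5.6, 7.2]
finger_gap: 21.6
```

Request:
servo_tool:
  offset:
    - [0,1.2,0]
    - [0,1.2,0]
    - [0,1.2,0]
    - [0,1,0]
    - [0,1,0]
    - [0,0.5,0]
    - [0,0,0]
    - [0,0,0]
    - [0,0,0]
  angular:
    - [0,0,0]
    - [0,0,0]
    - [0,0,0]
    - [0,0,0]
    - [0,0,0]
    - [0,0,0]
    - [0,0,0]
    - [0,0,0]
    - [0,0,0]
  gripper: [0,0,0,0,0,0,0,0,0]

```text
t: 11.2
tool_pos: [548.2, 236.8, 64.7]
eef_rot: [-0.026, 1.0, 0.001, 0.0]
contact_force: [0.2, 1.1, 5.4]
finger_gap: 21.6
```

```bash
python3 go.py 549.8 233.9 66 92.95
python3 - <<'E'
from h import *
snap('wrist','w4.png')
E
```

```text
t 11.2 pos [548.2 236.8  64.7] gap 21.6 F [0.2 1.1 5.4] q [ 0.32  0.26  1.66  0.    1.22 -1.3 ]
shift now-axes [-0.14 -0.3  -0.13] goal-axes [-0.14 -0.3  -0.13] turn [0.002 0.    0.   ]
```

View pics/w4.png

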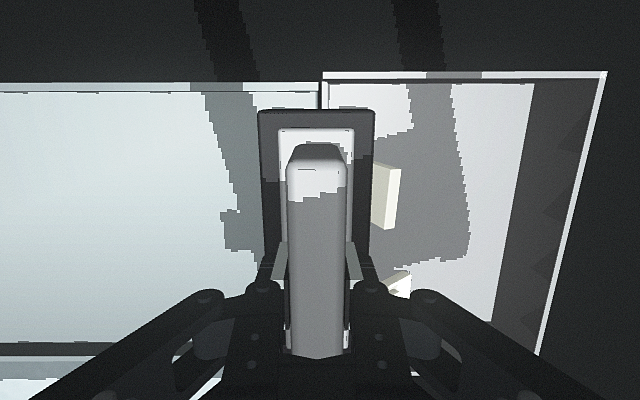

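The plate behind the block is clean. The pieces at (385,195) and (398,285) are in the tray, and one may be tilted against the wall. I'll lift off and look.

Request:
servo_tool:
  offset:
    - [0,0,-1]
    - [0,0,-2]
    - [0,0,-3]
    - [0,0,-3]
    - [0,-1,-3]
    - [0,-3,-1]
    - [0,-4,0]
    - [0,-2,0]
    - [0,0,0]
    - [0,0,0]
  angular:
    - [0,0,0]
    - [0,0,0]
    - [0,0,0]
    - [0,0,0]
    - [0,0,0]
    - [0,0,0]
    - [0,0,0]
    - [0,0,0]
    - [0,0,0]
    - [0,0,0]
  gripper: [0,0,0,0,0,0,0,0,0,0]

```text
t: 12.08
tool_pos: [552.9, 134.6, 193.8]
eef_rot: [-0.025, 1.0, 0.0, -0.001]
contact_force: [-0.2, 0.2, -2.4]
finger_gap: 21.4
```

```bash
python3 go.py 351.5 249.5 180 -6
python3 - <<'E'
from h import *
for n in('scene','side','wrist'):
    s=snap(n,'t_'+n+'.png');P,ok=cloud(s);c=s['color'].astype(int)
    D=P[...,:2]-[620.8,22.3];sx=D@[.9987,.0515];sy=D@[-.0515,.9987]
    hsv=cv2.cvtColor(s['color'],cv2.COLOR_BGR2HSV)
    inside=ok&(sx>-140)&(sx<22)&(sy>226)&(sy<348)&(P[...,2]<60)
    m=inside&(P[...,2]>9)
    k,l,st,ce=cv2.connectedComponentsWithStats(m.astype(np.uint8))
    print(n,'floor',np.median(P[...,2][inside]))
    for i in range(1,k):
        if st[i,4]>25: z=P[...,2][l==i];print(st[i],sx[l==i].mean().round(),sy[l==i].mean().round(),np.percentile(z,[5,50,95]).round(1),c[l==i].mean(0).round())
    m=ok&(sx>-138)&(sx<17)&(sy>-190)&(sy<218)&(P[...,2]>34)&(P[...,2]<55)&(c.min(-1)>150)
    print('white on plate',m.sum())
E
cp pics/t_wrist.png pics/w5.png
```

```text
t 12.1 pos [552.9 134.6 193.8] gap 21.4 F [-0.2  0.2 -2.4] q [ 0.15  0.07  1.62  0.    1.45 -1.47]
shift now-axes [19.55 12.46  1.42] goal-axes [  9.32 -21.23   1.38] turn [-1.000e-03 -2.000e-03  1.725e+00]
scene floor 3.8373304141485103
[400 160  13  14  61] -118.0 346.0 [13.1 35.8 49.6] [66. 66. 65.]
white on plate 1
side floor 6.677901325441889
[261 162  23  12 107] -93.0 346.0 [11.4 30.2 50.3] [72. 72. 71.]
[298 174   7   5  26] -13.0 259.0 [ 9.6 12.2 19.6] [235. 237. 237.]
[278 176  13  11  71] -86.0 247.0 [14.4 25.1 32.5] [229. 236. 236.]
white on plate 1
wrist floor 3.989960179604474
[ 427  115   47   64 1766] -90.0 246.0 [12.  25.4 33. ] [252. 253. 253.]
[426 212  42  24 914] -10.0 257.0 [10.4 11.8 18. ] [250. 251. 251.]
[504 249  14  19  77] 22.0 320.0 [14.1 35.3 49.9] [89. 89. 86.]
[492 251  14  17  59] 22.0 307.0 [19.4 33.1 49.7] [93. 92. 89.]
[476 259  11   6  28] 22.0 287.0 [32.8 39.2 42.1] [93. 93. 90.]
white on plate 0
```

View pics/w5.png

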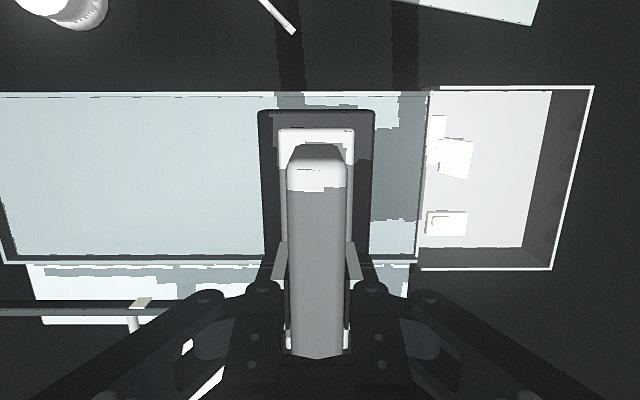

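All three pieces lie in the tray, at (437,125), a tilted one at (455,158), and (446,222). The highest reads 33 mm at its top edge and about 20 mm at its middle, and the plate is empty. Now the scraper goes back.

Request:
servo_tool:
  offset:
    - [2.45,1.56,0]
    - [2.45,1.56,0]
    - [2.45,1.56,0]
    - [2.45,1.56,0]
    - [2.45,1.56,0]
    - [2.45,1.56,0]
    - [2.45,1.56,0]
    - [2.45,1.56,0]
    - [0,0,0]
    - [0,0,0]
  angular:
    - [0,0,0]
    - [0,0,0]
    - [0,0,0]
    - [0,0,0]
    - [0,0,0]
    - [0,0,0]
    - [0,0,0]
    - [0,0,0]
    - [0,0,0.1]
    - [0,0,0.12]
  gripper: [0,0,0,0,0,0,0,0,0,0]

```text
t: 13.07
tool_pos: [349.7, 251.5, 194.3]
eef_rot: [0.084, 0.996, 0.0, -0.0]
contact_force: [0.4, 0.6, -2.1]
finger_gap: 21.7
```

Request:
servo_tool:
  offset:
    - [0,0,0]
    - [0,0,0]
    - [0,0,0]
    - [0,0,0]
    - [0,0,0]
    - [0,0,0]
    - [0,0,0]
    - [0,0,0]
    - [0,0,0]
    - [0,0,0]
  angular:
    - [0,0,0.125]
    - [0,0,0.125]
    - [0,0,0.125]
    - [0,0,0.125]
    - [0,0,0.125]
    - [0,0,0.125]
    - [0,0,0.125]
    - [0,0,0.125]
    - [0,0,0.125]
    - [0,0,0.125]
  gripper: [0,0,0,0,0,0,0,0,0,0]

```text
t: 13.9
tool_pos: [350.9, 250.6, 194.2]
eef_rot: [0.653, 0.757, -0.0, -0.0]
contact_force: [-0.1, -0.3, -3.4]
finger_gap: 21.4
```

Request:
servo_tool:
  offset:
    - [0,0,0]
    - [0,0,0]
    - [0,0,0]
    - [0,0,0]
    - [0,0,0]
  angular:
    - [0,0,0.125]
    - [0,0,0.12]
    - [0,0,0]
    - [0,0,0]
    - [0,0,0]
  gripper: [0,0,0,0,0]

```text
t: 14.32
tool_pos: [351.3, 250.2, 194.2]
eef_rot: [0.737, 0.675, -0.0, -0.0]
contact_force: [-0.5, 0.1, -2.4]
finger_gap: 21.3
```

```bash
python3 go.py 351.5 249.5 39.5 -6.5
python3 - <<'E'
from m import *
s=snap('wrist');P,ok=cloud(s);c=s['color'].astype(int)
m=ok&(abs(P[...,2]-4)<2.2)&(c.min(-1)>60)&(abs(P[...,0]-351)<70)&(abs(P[...,1]-249)<110)
k,l,st,ce=cv2.connectedComponentsWithStats(m.astype(np.uint8))
for i in range(1,k):
    if st[i,4]>60: print(st[i],fit(P[l==i]))
E
```

```text
t 14.3 pos [351.3 250.2 194.2] gap 21.3 F [-0.5  0.1 -2.4] q [ 0.5  -0.32  1.98  0.    1.49  0.59]
shift now-axes [-0.06  0.03 15.47] goal-axes [-0.06  0.02 15.47] turn [-0.     0.     0.026]
[ 281   90   80   19 1376] (array([361.7, 325.6]), array([17.1, 78.9]), 84.95)
```

Request:
servo_tool:
  offset:
    - [-0.05,0.1,3]
    - [0,0,3]
    - [0,0,3]
    - [0,0,3]
    - [0,0,1.5]
    - [0,0,1]
    - [0,0,0.5]
    - [0,0,0.4]
    - [0,0,0.05]
    - [0,0,0]
  angular:
    - [0,0,0.02]
    - [0,0,0]
    - [0,0,0]
    - [0,0,0]
    - [0,0,0]
    - [0,0,0]
    - [0,0,0]
    - [0,0,0]
    - [0,0,0]
    - [0,0,0]
  gripper: [0,0,0,0,0,0,0,0,0,0]

```text
t: 15.2
tool_pos: [353.5, 249.6, 40.8]
eef_rot: [0.746, 0.666, 0.001, 0.0]
contact_force: [-0.4, -0.2, -2.0]
finger_gap: 21.0
```

Request:
servo_tool:
  offset:
    - [0,0,0]
    - [0,0,0]
    - [0,0,0]
    - [0,0,0]
    - [0,0,0]
    - [0,0,0]
    - [0,0,0]
    - [0,0,0]
    - [0,0,0]
    - [0,0,0]
  angular:
    - [0,0,0]
    - [0,0,0]
    - [0,0,0]
    - [0,0,0]
    - [0,0,0]
    - [0,0,0]
    - [0,0,0]
    - [0,0,0]
    - [0,0,0]
    - [0,0,0]
  gripper: [0,0,0.8,0.8,0.8,0.8,0.8,0.8,0.8,0.8]

```text
t: 16.03
tool_pos: [352.6, 249.1, 39.8]
eef_rot: [0.746, 0.666, -0.0, -0.0]
contact_force: [-0.4, -0.4, 0.2]
finger_gap: 68.0
```

Request:
servo_tool:
  offset:
    - [0,0,-2]
    - [0,0,-3]
    - [0,0,-4]
    - [0,0,-4]
    - [0,0,-4]
    - [0,0,-4]
    - [0,0,-4]
    - [0,0,-4]
    - [0,0,0]
    - [0,0,0]
  angular:
    - [0,0,0]
    - [0,0,0]
    - [0,0,-0.1]
    - [0,0,-0.125]
    - [0,0,-0.125]
    - [0,0,-0.125]
    - [0,0,-0.125]
    - [0,0,-0.125]
    - [0,0,-0.125]
    - [0,0,-0.125]
  gripper: [0.8,0.8,0.8,0.8,0.8,0.8,0.8,0.8,0.8,0.8]

```text
t: 16.87
tool_pos: [353.9, 249.8, 333.5]
eef_rot: [0.344, 0.939, 0.002, 0.002]
contact_force: [-0.2, -0.8, -1.8]
finger_gap: 68.5
```

```bash
python3 go.py 400 -250 340 87
python3 - <<'E'
from m import *
for n in('wrist','scene','side'):
    s=snap(n);P,ok=cloud(s);p=P[ok];X,Y,Z=p.T
    m=(Z>64)&(Z<78)&(X>230)&(X<460)&(Y>130)&(Y<370);print(n,m.sum(),fit(p[m]) if m.sum()>5 else '')
# pipettes: per-row outlines from scene & side: barrels and handles
for n in('scene','side'):
    s=snap(n,'pp_'+n+'.png');P,ok=cloud(s);p=P[ok];X,Y,Z=p.T
    reg=(X>330)&(X<700)&(Y>-400)&(Y<-250)
    for a,b,nm in((74,104,'barrel'),(140,175,'handle'),(206,214,'htop'),(225,240,'plunger')):
        q=p[reg&(Z>a)&(Z<b)];
        o=np.argsort(q[:,0]);q=q[o];cut=np.split(q,np.where(np.diff(q[:,0])>8)[0]+1)
        print(n,nm,[(len(g),g[:,0].min().round(),g[:,0].max().round(),g[:,1].min().round(),g[:,1].max().round()) for g in cut if len(g)>8])
E
```

```text
t 16.9 pos [353.9 249.8 333.5] gap 68.5 F [-0.2 -0.8 -1.8] q [ 0.5  -0.35  1.75  0.    1.74 -0.37]
shift now-axes [-35.82 -35.16  -0.77] goal-axes [ -7.22 -49.67  -0.65] turn [ 0.005  0.004 -0.65 ]
wrist 1512 (array([353.2, 250.4]), array([109.8,  22.3]), 83.66)
scene 198 (array([357.5, 248.8]), array([112.5,  24.9]), 84.11)
side 126 (array([353.4, 247.5]), array([111.5,  22.8]), 84.1)
scene barrel [(203, np.float64(379.0), np.float64(469.0), np.float64(-400.0), np.float64(-293.0)), (52, np.float64(520.0), np.float64(536.0), np.float64(-319.0), np.float64(-301.0)), (121, np.float64(586.0), np.float64(617.0), np.float64(-335.0), np.float64(-298.0))]
scene handle [(34, np.float64(384.0), np.float64(423.0), np.float64(-399.0), np.float64(-290.0)), (93, np.float64(446.0), np.float64(469.0), np.float64(-316.0), np.float64(-294.0)), (74, np.float64(516.0), np.float64(540.0), np.float64(-323.0), np.float64(-309.0)), (81, np.float64(588.0), np.float64(611.0), np.float64(-330.0), np.float64(-313.0)), (11, np.float64(636.0), np.float64(641.0), np.float64(-326.0), np.float64(-313.0))]
scene hto
[... 1472 characters left out ...]
))]
side htop [(57, np.float64(366.0), np.float64(394.0), np.float64(-311.0), np.float64(-284.0)), (55, np.float64(438.0), np.float64(464.0), np.float64(-317.0), np.float64(-294.0)), (51, np.float64(509.0), np.float64(537.0), np.float64(-324.0), np.float64(-301.0)), (49, np.float64(580.0), np.float64(607.0), np.float64(-332.0), np.float64(-306.0))]
side plunger [(61, np.float64(370.0), np.float64(390.0), np.float64(-308.0), np.float64(-287.0)), (57, np.float64(441.0), np.float64(461.0), np.float64(-315.0), np.float64(-294.0)), (58, np.float64(513.0), np.float64(533.0), np.float64(-323.0), np.float64(-301.0)), (54, np.float64(583.0), np.float64(605.0), np.float64(-329.0), np.float64(-308.0))]
```

The scraper stands on the pad, and its measured centre (353,250) matches the pad's (353,249). From the barrels, P4 (x≈596) is fat, P2 (x≈453) is medium, and P3 and P1 are slim. Now over to the rack.

Request:
servo_tool:
  offset:
    - [0,0,0]
    - [0,0,0]
    - [0,0,0]
    - [0,0,0]
    - [0,0,0]
    - [0,0,0]
    - [0,0,0]
  angular:
    - [0,0,-0.12]
    - [0,0,-0.12]
    - [0,0,-0.12]
    - [0,0,-0.12]
    - [0,0,-0.12]
    - [0,0,0]
    - [0,0,0]
  gripper: [0.8,0.8,0.8,0.8,0.8,0.8,0.8]

```text
t: 17.7
tool_pos: [352.4, 249.0, 329.2]
eef_rot: [0.057, 0.998, -0.0, -0.0]
contact_force: [0.3, -0.4, -1.0]
finger_gap: 68.3
```

```bash
python3 go.py 450 -308 340 84.5
```

```text
t 17.7 pos [352.4 249.  329.2] gap 68.3 F [ 0.3 -0.4 -1. ] q [ 0.5  -0.35  1.76  0.    1.74 -0.96]
shift now-axes [-16.07 -54.22  -1.06] goal-axes [-15.05 -54.51  -1.08] turn [-0.001 -0.001 -0.019]
```

Request:
servo_tool:
  offset:
    - [-1,-3.7,-0.1]
    - [-1,-3.7,-0.1]
    - [-1,-3.7,-0.1]
    - [-1,-3.7,-0.1]
    - [-1,-3.7,-0.1]
    - [-1,-3.7,-0.1]
    - [-1,-3.7,-0.1]
    - [-1,-3.7,-0.1]
    - [-1,-3.7,-0.1]
    - [-1,-3.7,-0.1]
  angular:
    - [0,0,-0.019]
    - [0,0,0]
    - [0,0,0]
    - [0,0,0]
    - [0,0,0]
    - [0,0,0]
    - [0,0,0]
    - [0,0,0]
    - [0,0,0]
    - [0,0,0]
  gripper: [0.8,0.8,0.8,0.8,0.8,0.8,0.8,0.8,0.8,0.8]

```text
t: 18.53
tool_pos: [418.1, -130.5, 339.7]
eef_rot: [0.048, 0.999, 0.0, 0.0]
contact_force: [0.4, 1.3, -0.1]
finger_gap: 68.5
```

Request:
servo_tool:
  offset:
    - [-1,-3.7,0]
    - [-1,-3.7,0]
    - [-1,-3.7,0]
    - [-1,-3.7,0]
    - [-1,-2.7,0]
    - [0,0,0]
    - [0,0,0]
    - [0,0,0]
  angular:
    - [0,0,0]
    - [0,0,0]
    - [0,0,0]
    - [0,0,0]
    - [0,0,0]
    - [0,0,0]
    - [0,0,0]
    - [0,0,0]
  gripper: [0.8,0.8,0.8,0.8,0.8,0.8,0.8,0.8]

```text
t: 19.2
tool_pos: [452.3, -306.9, 339.3]
eef_rot: [0.047, 0.999, 0.001, -0.0]
contact_force: [-0.1, 0.7, -0.6]
finger_gap: 68.1
```

```bash
python3 go.py 450 -308 340 84.5
python3 - <<'E'
from h import *
s=snap('wrist','w6.png');np.savez('/tmp/w6.npz',**s)
print(-s['R'].T@s['t'])
E
```

```text
t 19.2 pos [ 452.3 -306.9  339.3] gap 68.1 F [-0.1  0.7 -0.6] q [-0.69 -0.03  1.46  0.    1.71 -2.17]
shift now-axes [ 0.21 -0.13 -0.07] goal-axes [ 0.21 -0.13 -0.07] turn [ 0.001 -0.001  0.003]
[ 378.13172435 -299.74853005  481.53624859]
```

View pics/w6.png

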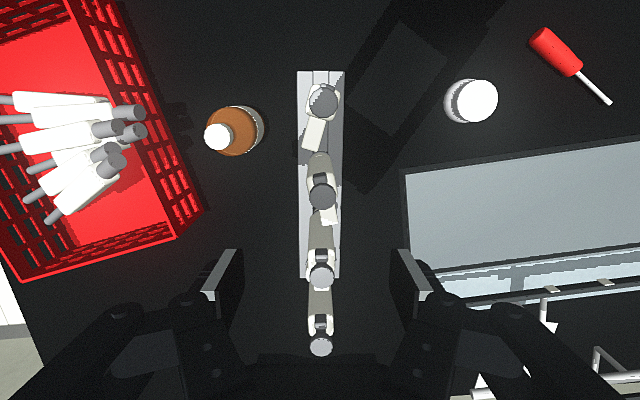

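The wrist view shows plungers P1 (323,100), P2 (322,195), P3 (321,275) and P4 (320,345). P1's hook points image-left, towards −y, and P2's points slightly right. I'll measure the hook yaws.

```bash
cat > pip.py <<'E'
from h import *
def pips(s,ax,dz=0):
    P,ok=cloud(s);p=P[ok];out=[]
    for a in ax:
        d=p[:,:2]-a
        m=(p[:,2]>226+dz)&(p[:,2]<242+dz)&(np.hypot(*d.T)<22);
        if m.sum()<5: out.append(None);continue
        q=p[m];q=q[q[:,2]>np.percentile(q[:,2],90)-5]
        c=np.array(cv2.minEnclosingCircle(q[:,:2].astype(np.float32))[0]);d=p[:,:2]-c;r=np.hypot(*d.T)
        h=(p[:,2]>186+dz)&(p[:,2]<196+dz)&(r>22)&(r<48)&(d[:,0]>0)
        yaw=np.arctan2(d[h,1].mean(),d[h,0].mean()) if h.sum()>3 else None
        w=(p[:,2]>72+dz)&(p[:,2]<106+dz)&(r<26)
        out.append((c.round(1),np.percentile(q[:,2],90).round(1),h.sum(),yaw,r[h].max().round(0) if h.any() else 0))
    return out
E
python3 - <<'E'
from pip import *
ax=np.array([(381,-296.5),(452.7,-303.2),(524.7,-310.5),(596,-317.3)])
for n,s in (('w6',dict(np.load('/tmp/w6.npz'))),('scene',snap('scene')),('side',snap('side'))):
    print(n); [print(' ',x) for x in pips(s,ax)]
E
```

```text
w6
  (array([ 379.9, -294.7]), np.float64(238.3), np.int64(424), np.float64(-0.3747379435570111), np.float64(43.0))
  (array([ 451.4, -301.6]), np.float64(238.3), np.int64(278), np.float64(0.11869566314571213), np.float64(43.0))
  (array([ 522.7, -308.4]), np.float64(238.2), np.int64(40), np.float64(-0.10269686797418451), np.float64(43.0))
  (array([ 593.8, -315.7]), np.float64(238.2), np.int64(0), None, 0)
scene
  (array([ 383. , -295.9]), np.float64(238.0), np.int64(50), np.float64(-0.35124137313008025), np.float64(43.0))
  (array([ 454.9, -301.7]), np.float64(238.6), np.int64(18), np.float64(-0.020118726081412724), np.float64(38.0))
  (array([ 525.8, -307.8]), np.float64(238.6), np.int64(50), np.float64(-0.18177815923867086), np.float64(44.0))
  (array([ 596.8, -316.1]), np.float64(238.5), np.int64(77), np.float64(-0.06588044226311585), np.float64(44.0))
side
  (array([ 379.6, -296.2]), np.float64(239.0), np.int64(46), np.float64(-0.4250151634349538), np.float64(44.0))
  (array([ 450.6, -303.8]), np.float64(239.1), np.int64(46), np.float64(0.07278017203489426), np.float64(44.0))
  (array([ 523.4, -311. ]), np.float64(239.3), np.int64(42), np.float64(-0.09803135497920352), np.float64(43.0))
  (array([ 593.5, -317.5]), np.float64(238.4), np.int64(42), np.float64(-0.08681362416167779), np.float64(43.0))
```

```bash
python3 go.py 594.3 -316 175 85.7
```

```text
t 19.4 pos [ 452.6 -306.2  340.3] gap 68.5 F [-0.9  0.   1. ] q [-0.69 -0.03  1.46  0.    1.71 -2.17]
shift now-axes [-14.19   0.3   16.54] goal-axes [-14.21   0.09  16.53] turn [-0.     0.001 -0.015]
```

Request:
servo_tool:
  offset:
    - [-3,0,0]
    - [-4,0,0]
    - [-4,0,0]
    - [-3.2,0.1,0]
    - [0,0,0]
    - [0,0,2]
    - [0,0,2]
    - [0,0,2]
    - [0,0,0]
    - [0,0,0]
  angular:
    - [0,0,-0.015]
    - [0,0,0]
    - [0,0,0]
    - [0,0,0]
    - [0,0,0]
    - [0,0,0]
    - [0,0,0]
    - [0,0,0]
    - [0,0,0]
    - [0,0,0]
  gripper: [0.8,0.8,0.8,0.8,0.8,0.8,0.8,0.8,0.8,0.8]

```text
t: 20.18
tool_pos: [593.4, -316.0, 279.0]
eef_rot: [0.037, 0.999, 0.001, -0.001]
contact_force: [-0.1, -0.3, 0.4]
finger_gap: 68.2
```

```bash
python3 go.py 594.3 -316 175 85.7
python3 - <<'E'
from pip import *
s=snap('wrist','w7.png');np.savez('/tmp/w7.npz',**s)
print(pips(s,[(594.3,-316)]))
P,ok=cloud(s);p=P[ok];m=(abs(p[:,0]-594)<40)&(abs(p[:,1]+316)<40)
for a,b in((190,206),(206,214),(228,242)):
    q=p[m&(p[:,2]>a)&(p[:,2]<b)];print(a,len(q),q[:,:2].min(0).round(),q[:,:2].max(0).round(),cv2.minAreaRect(q[:,:2].astype(np.float32)) if len(q)>4 else '')
E
```

```text
t 20.2 pos [ 593.4 -316.   279. ] gap 68.2 F [-0.1 -0.3  0.4] q [-0.57  0.32  1.19  0.    1.64 -2.06]
shift now-axes [-0.11 -0.   10.4 ] goal-axes [-9.00e-02  1.00e-02  1.04e+01] turn [ 0.001 -0.002  0.001]
[(array([ 594.4, -315.6]), np.float64(238.2), np.int64(250), np.float64(-0.04534711903974046), np.float64(43.0))]
190 587 [ 554. -329.] [ 634. -302.] ((593.8004760742188, -315.613037109375), (25.90108299255371, 80.28446197509766), 87.56880187988281)
206 417 [ 580. -329.] [ 604. -303.] ((591.555908203125, -315.5687255859375), (25.496980667114258, 22.718746185302734), 85.89239501953125)
228 968 [ 584. -326.] [ 605. -305.] ((594.3851318359375, -315.5869140625), (21.016555786132812, 21.01451873779297), 43.195892333984375)
```

Request:
servo_tool:
  offset:
    - [-0.1,0,2]
    - [0,0,2.5]
    - [0,0,2.5]
    - [0,0,2]
    - [0,0,1.4]
    - [0,0,0]
    - [0,0,0]
    - [0,0,0]
    - [0,0,0]
    - [0,0,0]
  angular:
    - [0,0,0]
    - [0,0,0]
    - [0,0,0]
    - [0,0,0]
    - [0,0,0]
    - [0,0,0]
    - [0,0,0]
    - [0,0,0]
    - [0,0,0]
    - [0,0,0]
  gripper: [0.8,0.8,0.8,0.8,0.8,0.8,0.8,0,0,0]
  newtons: 40

```text
t: 21.07
tool_pos: [596.0, -318.0, 178.0]
eef_rot: [0.037, 0.999, -0.001, 0.001]
contact_force: [-0.1, -0.1, 0.4]
finger_gap: 32.7
```

Request:
servo_tool:
  offset:
    - [0,0,0]
    - [0,0,0]
    - [0,0,0]
    - [0,0,0]
    - [0,0,0]
  angular:
    - [0,0,0]
    - [0,0,0]
    - [0,0,0]
    - [0,0,0]
    - [0,0,0]
  gripper: [0,0,0,0,0]

```text
t: 21.48
tool_pos: [595.9, -317.7, 177.7]
eef_rot: [0.037, 0.999, -0.001, 0.001]
contact_force: [-0.0, 1.0, 5.0]
finger_gap: 25.6
```

```bash
python3 go.py 594.3 -316 175 85.7
```

```text
t 21.5 pos [ 595.9 -317.7  177.7] gap 25.6 F [-0.  1.  5.] q [-0.57  0.36  1.32  0.    1.46 -2.06]
shift now-axes [0.17 0.16 0.27] goal-axes [0.17 0.16 0.27] turn [-0.001  0.003  0.   ]
```

Request:
servo_tool:
  offset:
    - [0,0,-0.5]
    - [0,0,-1.5]
    - [0,0,-2]
    - [0,0,-2]
    - [0,0,-1.5]
    - [0,0,-0.8]
    - [0,0,0]
    - [0,0,0]
    - [0,0,0]
    - [0,0,0]
  angular:
    - [0,0,0]
    - [0,0,0]
    - [0,0,0]
    - [0,0,0]
    - [0,0,0]
    - [0,0,0]
    - [0,0,-0.06]
    - [0,0,-0.065]
    - [0,0,0]
    - [0,0,0]
  gripper: [0,0,0,0,0,0,0,0,0,0]

```text
t: 22.32
tool_pos: [594.8, -317.3, 258.1]
eef_rot: [-0.024, 1.0, 0.0, -0.0]
contact_force: [0.3, -0.4, -1.7]
finger_gap: 25.6
```

```bash
python3 go.py 577.8 -115 260 92.95
python3 - <<'E'
from pip import *
o=manip.observe();z=o['tool_pos'];s=snap('wrist');P,ok=cloud(s);p=P[ok]
print(pips(s,[z[:2]],z[2]-178))
E
```

```text
t 22.3 pos [ 594.8 -317.3  258.1] gap 25.6 F [ 0.3 -0.4 -1.7] q [-0.57  0.32  1.22 -0.    1.6  -2.19]
shift now-axes [ 0.72 20.29 -0.18] goal-axes [ 0.66 20.29 -0.19] turn [ 0.001 -0.001 -0.003]
[(array([ 583.3, -317.9]), np.float64(318.4), np.int64(220), np.float64(0.7023172820379857), np.float64(27.0))]
```

Request:
servo_tool:
  offset:
    - [0.1,1.5,0]
    - [0.1,3,0]
    - [0.1,3,0]
    - [0.1,3,0]
    - [0.1,3,0]
    - [0.1,3,0]
    - [0.1,2.5,0]
    - [0,1.3,0]
    - [0,0,0]
    - [0,0,0]
  angular:
    - [0,0,-0.003]
    - [0,0,0]
    - [0,0,0]
    - [0,0,0]
    - [0,0,0]
    - [0,0,0]
    - [0,0,0]
    - [0,0,0]
    - [0,0,0]
    - [0,0,0]
  gripper: [0,0,0,0,0,0,0,0,0,0]

```text
t: 23.2
tool_pos: [577.4, -114.8, 258.8]
eef_rot: [-0.027, 1.0, -0.0, -0.0]
contact_force: [0.8, -1.0, -0.9]
finger_gap: 25.1
```

```bash
cat > held.py <<'E'
from h import *
def st(q): d=q[...,:2]-[620.8,22.3]; return np.stack([d@[.9987,.0515],d@[-.0515,.9987],q[...,2]],-1)
if __name__=='__main__':
    o=manip.observe();t=st(o['tool_pos']);print('tcp stand',t.round(1),'orig z est',(t[2]-171.7).round(1))
    for n in('scene','side','wrist'):
        s=snap(n);P,ok=cloud(s);q=st(P[ok])-[t[0],t[1],t[2]-171.7]
        near=(abs(q[:,1])<60)&(abs(q[:,0])<60)
        for a,b,nm in((10,60,'nose'),(68,100,'barrel'),(166,176,'lip'),(186,192,'armtop')):
            g=q[near&(q[:,2]>a)&(q[:,2]<b)]
            if nm in('lip','armtop'): g=g[(g[:,0]>15)]
            if len(g)>6: print(n,nm,len(g),'x',np.percentile(g[:,0],[2,98]).round(1),'y',np.percentile(g[:,1],[2,98]).round(1),'z',np.percentile(g[:,2],[2,50,98]).round(1))
E
python3 held.py; python3 go.py 648.2 -111.5 260 92.95
```

```text
tcp stand [ -50.4 -134.7  258.8] orig z est 87.1
scene nose 67 x [-3. 10.] y [-7.7  5. ] z [14.  30.7 49.5]
scene barrel 152 x [-9.5 21. ] y [-18.4  15.2] z [68.7 84.  99.6]
scene lip 17 x [39.6 45.8] y [-8.1  6.2] z [166.3 170.8 174.5]
side nose 61 x [-9.1  4.5] y [-10.8   1.7] z [11.4 31.6 54.7]
side barrel 115 x [-20.4  10.7] y [-21.1   3.4] z [69.  84.3 99.3]
side lip 9 x [33.9 37.4] y [-11.7  -0.5] z [167.9 172.4 175. ]
wrist nose 13 x [-9.1 -7.8] y [-3.7  4.4] z [10.1 12.9 16.1]
wrist barrel 542 x [-21.1  -1. ] y [-18.9  18.5] z [69.1 85.  99.9]
t 23.4 pos [ 577.3 -116.3  258.6] gap 25.4 F [ 1.1  0.2 -0.9] q [-0.29  0.09  1.48 -0.    1.57 -1.91]
shift now-axes [-7.1   0.11 -0.14] goal-axes [-7.1   0.11 -0.14] turn [-0. -0.  0.]
```

Request:
servo_tool:
  offset:
    - [-0.8,0,0]
    - [-1.5,0,0]
    - [-1.5,0,0]
    - [-1.5,0,0]
    - [-1,0,0]
    - [-0.54,0,0]
    - [0,0,0]
    - [0,0,0]
    - [0,0,0]
  angular:
    - [0,0,0]
    - [0,0,0]
    - [0,0,0]
    - [0,0,0]
    - [0,0,0]
    - [0,0,0]
    - [0,0,0]
    - [0,0,0]
    - [0,0,0]
  gripper: [0,0,0,0,0,0,0,0,0]

```text
t: 24.1
tool_pos: [645.3, -111.8, 258.6]
eef_rot: [-0.026, 1.0, 0.0, -0.0]
contact_force: [1.0, 0.7, -0.8]
finger_gap: 25.8
```

```bash
python3 held.py
python3 - <<'E'
from h import *
s=snap('side');a=s['color'][110:270,280:440];b=snap('scene')['color'][150:310,300:460]
cv2.imwrite('pics/c8.png',cv2.resize(np.hstack([a,b]),None,fx=2.5,fy=2.5,interpolation=cv2.INTER_CUBIC))
E
```

```text
tcp stand [  17.6 -135.1  258.6] orig z est 86.9
scene nose 265 x [-0.  21.1] y [-57.4  56. ] z [10.9 20.3 46.3]
scene barrel 113 x [-9.  21.2] y [-17.7   9.4] z [68.9 85.  99.7]
scene lip 23 x [25.2 44.7] y [-9.9  6.5] z [166.8 170.4 175.4]
side nose 158 x [-9. 17.] y [-57.6  54.7] z [10.6 20.8 54.7]
side barrel 115 x [-20.8  13.6] y [-20.6  10.4] z [69.8 85.4 99.9]
side lip 11 x [32.6 39.4] y [-9.3  2.1] z [166.2 171.7 175.3]
wrist nose 758 x [ 9.1 16.4] y [-58.3  58.4] z [11.9 21.  22.7]
wrist barrel 504 x [-21.   -3.3] y [-17.6  19.8] z [69.1 84.8 99.9]
```

View pics/c8.png

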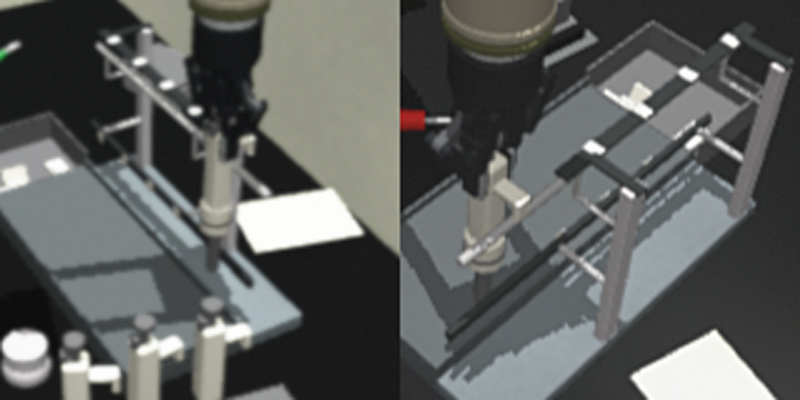

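The right half shows the hook arm over the rail near (515,195), clear of the guard strip's end at (570,170). I'll lower slowly.

Request:
servo_tool:
  offset:
    - [0,0,0.4]
    - [0,0,0.6]
    - [0,0,0.6]
    - [0,0,0.5]
    - [0,0,0.4]
    - [0,0,0.3]
    - [0,0,0]
    - [0,0,0]
    - [0,0,0]
  angular:
    - [0,0,0]
    - [0,0,0]
    - [0,0,0]
    - [0,0,0]
    - [0,0,0]
    - [0,0,0]
    - [0,0,0]
    - [0,0,0]
    - [0,0,0]
  gripper: [0,0,0,0,0,0,0,0,0]

```text
t: 25.1
tool_pos: [645.8, -111.4, 231.1]
eef_rot: [-0.027, 1.0, -0.0, 0.0]
contact_force: [0.2, 0.2, -1.1]
finger_gap: 25.6
```

```bash
python3 held.py; python3 go.py 648.2 -111.5 226.7 92.95
```

```text
tcp stand [  18.1 -134.9  231.1] orig z est 59.4
scene nose 239 x [ 1.  20.3] y [-57.6  56.6] z [34.5 46.6 51.3]
scene barrel 141 x [-5.2 20.9] y [-18.9  11.5] z [68.4 85.4 99.7]
scene lip 200 x [24.1 44.3] y [-58.7  56.7] z [166.4 171.4 174.4]
scene armtop 12 x [24.2 43.1] y [-4.7 59.6] z [186.4 187.9 191.2]
side nose 136 x [-9.3 16.2] y [-57.2  57.7] z [12.4 44.  54.1]
side barrel 108 x [-20.4  11.5] y [-21.4  10.8] z [69.  84.3 98.8]
side lip 63 x [20.5 39.9] y [-58.9   1. ] z [166.4 171.2 175.1]
wrist nose 1017 x [ 8.8 16.2] y [-57.9  58.6] z [37.7 48.6 50.3]
wrist barrel 501 x [-20.7  -2.8] y [-17.8  19.6] z [68.6 84.7 99.8]
wrist lip 217 x [20.6 22.3] y [-50.6  51.8] z [166.2 169.  171.4]
t 25.2 pos [ 645.9 -111.5  231.3] gap 25.4 F [ 1.1 -0.4 -0.7] q [-0.25  0.28  1.32  0.    1.54 -1.87]
shift now-axes [-0.23 -0.02  0.46] goal-axes [-0.23 -0.02  0.46] turn [-0.     0.001  0.002]
```

Request:
servo_tool:
  offset:
    - [0,0,0.1]
    - [0,0.8,0]
    - [0,1.2,0]
    - [0,1.2,0]
    - [0,1.2,0]
    - [0,1.2,0]
    - [0,1.2,0]
    - [0,0.7,0]
    - [0,0,0]
    - [0,0,0]
  angular:
    - [0,0,0]
    - [0,0,0]
    - [0,0,0]
    - [0,0,0]
    - [0,0,0]
    - [0,0,0]
    - [0,0,0]
    - [0,0,0]
    - [0,0,0]
    - [0,0,0]
  gripper: [0,0,0,0,0,0,0,0,0,0]

```text
t: 26.08
tool_pos: [641.7, -35.9, 229.9]
eef_rot: [-0.027, 1.0, -0.0, 0.0]
contact_force: [0.6, 0.2, -1.0]
finger_gap: 25.5
```

```bash
python3 held.py; python3 go.py 629.5 203 230 92.95
```

```text
tcp stand [ 17.8 -59.2 229.9] orig z est 58.2
scene nose 275 x [ 0.4 56.4] y [-56.9  55.7] z [33.4 47.2 52.4]
scene barrel 132 x [-7.8 21. ] y [-19.3   5.7] z [69.  85.  99.6]
scene lip 109 x [24.1 44.6] y [-58.8  27.8] z [166.4 171.7 174.9]
scene armtop 106 x [22.7 42.9] y [-16.5  58.3] z [186.8 190.9 192. ]
side nose 141 x [-9.2 55.3] y [-58.7  55.5] z [11.7 44.5 54.2]
side barrel 101 x [-21.   11.5] y [-22.6   6.8] z [69.  85.4 99.8]
side lip 51 x [20.3 38.8] y [-58.3  -0. ] z [167.2 172.6 175.3]
side armtop 7 x [23.3 36.3] y [-17.5 -10. ] z [189.2 190.5 191.9]
wrist nose 1077 x [ 7.4 16.7] y [-58.3  58.5] z [39.2 49.8 51.5]
wrist barrel 525 x [-21.   -1.8] y [-18.7  18.6] z [69.4 84.7 99.9]
wrist lip 147 x [20.6 28.5] y [-51.1  50.6] z [166.5 169.6 173.3]
wrist armtop 38 x [23.5 36.6] y [-15.1  28.8] z [188.4 191.7 192. ]
t 26.2 pos [641.7 -37.1 229.8] gap 25.4 F [-0.5 -0.4 -0.9] q [-0.14  0.25  1.36 -0.    1.53 -1.76]
shift now-axes [-0.05 24.04 -0.03] goal-axes [-2.000e-02  2.404e+01 -2.000e-02] turn [-0.    -0.     0.001]
```

Request:
servo_tool:
  offset:
    - [0,1,0]
    - [0,1.8,0]
    - [0,1.8,0]
    - [0,1.8,0]
    - [0,1.8,0]
    - [0,1.8,0]
    - [0,1.8,0]
    - [0,1.8,0]
    - [0,1.8,0]
    - [0,1.8,0]
  angular:
    - [0,0,0]
    - [0,0,0]
    - [0,0,0]
    - [0,0,0]
    - [0,0,0]
    - [0,0,0]
    - [0,0,0]
    - [0,0,0]
    - [0,0,0]
    - [0,0,0]
  gripper: [0,0,0,0,0,0,0,0,0,0]

```text
t: 27.07
tool_pos: [632.3, 136.3, 229.8]
eef_rot: [-0.026, 1.0, 0.0, -0.0]
contact_force: [-0.0, -0.2, -0.6]
finger_gap: 25.6
```

Request:
servo_tool:
  offset:
    - [0,1.8,0]
    - [0,1.8,0]
    - [0,1.4,0]
    - [0,1.2,0]
    - [0,0.6,0]
    - [0,0,0]
    - [0,0,0]
    - [0,0,0]
  angular:
    - [0,0,0]
    - [0,0,0]
    - [0,0,0]
    - [0,0,0]
    - [0,0,0]
    - [0,0,0]
    - [0,0,0]
    - [0,0,0]
  gripper: [0,0,0,0,0,0,0,0]

```text
t: 27.73
tool_pos: [629.0, 202.3, 229.7]
eef_rot: [-0.026, 1.0, -0.0, -0.0]
contact_force: [-0.2, -0.0, -2.2]
finger_gap: 25.5
```

```bash
python3 held.py|grep -E 'tcp|barrel'; python3 go.py 629.3 203 226.7 92.95
```

```text
tcp stand [ 17.5 179.4 229.7] orig z est 58.0
scene barrel 122 x [-9.2 21.4] y [-20.7   8.2] z [69.4 84.7 99.8]
side barrel 80 x [-20.5  12.7] y [-21.6   3. ] z [71.1 83.9 98.7]
wrist barrel 514 x [-21.   -1.4] y [-17.8  19.6] z [68.9 84.6 99.9]
t 27.9 pos [629.1 202.3 229.8] gap 26.0 F [ 0.3 -0.8 -1.7] q [ 0.23  0.29  1.3  -0.    1.54 -1.39]
shift now-axes [-0.03  0.07  0.31] goal-axes [-0.03  0.07  0.31] turn [-0.     0.     0.001]
```

Request:
servo_tool:
  offset:
    - [0.2,0.05,0]
    - [0,0,0.15]
    - [0,0,0.1]
    - [0,0,0.05]
    - [0,0,0]
    - [0,0,0]
  angular:
    - [0,0,0]
    - [0,0,0]
    - [0,0,0]
    - [0,0,0]
    - [0,0,0]
    - [0,0,0]
  gripper: [0,0,0,0,0,0]

```text
t: 28.38
tool_pos: [626.8, 203.6, 226.8]
eef_rot: [-0.027, 1.0, 0.0, -0.0]
contact_force: [0.6, 0.6, -1.0]
finger_gap: 25.5
```

Request:
servo_tool:
  offset:
    - [0,0,0]
    - [0,0,0]
    - [0,0,0]
    - [0,0,0]
    - [0,0,0]
    - [0,0,0]
    - [0,0,0]
    - [0,0,0]
  angular:
    - [0,0,0]
    - [0,0,0]
    - [0,0,0]
    - [0,0,0]
    - [0,0,0]
    - [0,0,0]
    - [0,0,0]
    - [0,0,0]
  gripper: [0.35,0.38,0.4,0.45,0.5,0.5,0.5,0.5]

```text
t: 29.05
tool_pos: [626.9, 203.5, 226.8]
eef_rot: [-0.027, 1.0, 0.0, 0.0]
contact_force: [-0.3, -1.1, -0.5]
finger_gap: 42.6
```

Request:
servo_tool:
  offset:
    - [0,0,-1]
    - [0,0,-2]
    - [0,0,-3]
    - [0,0,-3.5]
    - [0,0,-2]
    - [0,0,0]
    - [0,0,0]
  angular:
    - [0,0,0]
    - [0,0,0]
    - [0,0,0]
    - [0,0,0]
    - [0,0,0]
    - [0,0,0]
    - [0,0,0]
  gripper: [0.5,0.5,0.5,0.5,0.5,0.5,0.5]

```text
t: 29.63
tool_pos: [627.7, 203.7, 344.9]
eef_rot: [-0.027, 1.0, 0.0, 0.002]
contact_force: [-0.4, -0.0, -0.7]
finger_gap: 42.7
```

```bash
cat > hung.py <<'E'
from held import *
def hung(ys):
    for n in('scene','side','wrist'):
        s=snap(n);P,ok=cloud(s);q=st(P[ok])
        for y in ys:
            near=(abs(q[:,1]-y)<30)&(q[:,0]>-30)&(q[:,0]<38)
            for a,b,nm in((279,292,'plunger'),(256,266,'htop'),(125,155,'barrel')):
                g=q[near&(q[:,2]>a)&(q[:,2]<b)]
                if len(g)>6: print(n,y,nm,len(g),'x',np.percentile(g[:,0],[3,97]).round(1),'y',np.percentile(g[:,1],[3,97]).round(1),'mid y',(np.percentile(g[:,1],[3,97]).mean()).round(1),'zmax',np.percentile(g[:,2],97).round(1))
if __name__=='__main__':
    import sys; hung([float(a) for a in sys.argv[1:]])
E
python3 hung.py 180; python3 go.py 452 -302.5 330 93.5
```

```text
scene 180.0 plunger 50 x [ 6.4 24.8] y [169.4 189. ] mid y 179.2 zmax 286.4
scene 180.0 htop 57 x [ 3.8 28.5] y [169.4 189.9] mid y 179.6 zmax 265.3
scene 180.0 barrel 108 x [ 8.6 37.5] y [159.1 187.4] mid y 173.3 zmax 154.4
side 180.0 plunger 25 x [ 3.4 21.2] y [169.1 188.5] mid y 178.8 zmax 287.7
side 180.0 htop 25 x [-1. 22.] y [169. 186.] mid y 177.5 zmax 265.8
side 180.0 barrel 88 x [-2. 30.] y [158.5 183.8] mid y 171.2 zmax 154.5
wrist 180.0 plunger 844 x [ 2.4 21.1] y [172.3 190.6] mid y 181.5 zmax 286.7
wrist 180.0 htop 272 x [-0.9 15.3] y [169.8 192.6] mid y 181.2 zmax 265.1
wrist 180.0 barrel 260 x [-2.1 17.9] y [162.9 199.5] mid y 181.2 zmax 154.9
t 29.8 pos [626.3 203.4 340.1] gap 42.8 F [ 0.3 -0.4 -0.6] q [ 0.24  0.28  1.12  0.    1.74 -1.39]
shift now-axes [ 20.1  -49.59   1.09] goal-axes [ 20.49 -49.43   1.01] turn [-0.    -0.003 -0.008]
```

The fat pipette hangs at its mark, with y ≈ 180 and the plunger top at 287 mm as expected. Next is the medium one.

Request:
servo_tool:
  offset:
    - [1.43,-3.54,0]
    - [1.43,-3.54,0]
    - [1.43,-3.54,0]
    - [1.43,-3.54,0]
    - [1.43,-3.54,0]
    - [1.43,-3.54,0]
    - [1.43,-3.54,0]
    - [1.43,-3.54,0]
    - [1.43,-3.54,0]
    - [1.43,-3.54,0]
  angular:
    - [0,0,0]
    - [0,0,0]
    - [0,0,0]
    - [0,0,0]
    - [0,0,0]
    - [0,0,0]
    - [0,0,0]
    - [0,0,0]
    - [0,0,0]
    - [0,0,0]
  gripper: [0.8,0.8,0.8,0.8,0.8,0.8,0.8,0.8,0.8,0.8]

```text
t: 30.62
tool_pos: [501.3, -158.8, 340.1]
eef_rot: [-0.027, 1.0, 0.001, -0.001]
contact_force: [0.4, -0.6, -0.3]
finger_gap: 68.3
```

Request:
servo_tool:
  offset:
    - [1.43,-3.54,0]
    - [1.43,-3.54,0]
    - [1.43,-3.54,0]
    - [1.43,-3.54,0]
    - [0,0,2]
    - [0,0,2]
    - [0,0,2]
    - [0,0,0]
    - [0,0,0]
  angular:
    - [0,0,0]
    - [0,0,0]
    - [0,0,0]
    - [0,0,0]
    - [0,0,-0.04]
    - [0,0,0]
    - [0,0,0]
    - [0,0,0]
    - [0,0,0]
  gripper: [0.8,0.8,0.8,0.8,0.8,0.8,0.8,0.8,0.8]

```text
t: 31.37
tool_pos: [452.1, -301.1, 279.5]
eef_rot: [-0.047, 0.999, 0.002, -0.002]
contact_force: [-0.0, -0.5, 1.3]
finger_gap: 68.4
```

```bash
cat > close.py <<'E'
from pip import *
import sys
x,y=float(sys.argv[1]),float(sys.argv[2])
s=snap('wrist');r=pips(s,[(x,y)])[0];print(r)
P,ok=cloud(s);p=P[ok];d=p[:,:2]-r[0]
q=p[(np.hypot(*d.T)<20)&(p[:,2]>206)&(p[:,2]<215)];print('htop',len(q),cv2.minAreaRect(q[:,:2].astype(np.float32)))
E
python3 close.py 451.8 -302.5; python3 go.py 451.8 -302.5 177.5 95.5
```

```text
(array([ 451.2, -301.7]), np.float64(238.3), np.int64(269), np.float64(0.113001882840418), np.float64(43.0))
htop 413 ((448.0509338378906, -301.4582214355469), (21.700956344604492, 26.34170150756836), 0.8532889485359192)
t 31.4 pos [ 452.9 -301.6  281.3] gap 68.5 F [ 0.3 -0.4  0.6] q [-0.68 -0.03  1.57  0.    1.61 -2.35]
shift now-axes [ 0.11 -0.09 10.38] goal-axes [ 0.12 -0.08 10.38] turn [ 0.001 -0.001 -0.003]
```

Request:
servo_tool:
  offset:
    - [0.12,-0.04,2]
    - [0,0,2.5]
    - [0,0,2.5]
    - [0,0,2]
    - [0,0,1.4]
    - [0,0,0]
    - [0,0,0]
    - [0,0,0]
    - [0,0,0]
    - [0,0,0]
  angular:
    - [0,0,-0.015]
    - [0,0,0]
    - [0,0,0]
    - [0,0,0]
    - [0,0,0]
    - [0,0,0]
    - [0,0,0]
    - [0,0,0]
    - [0,0,0]
    - [0,0,0]
  gripper: [0.8,0.8,0.8,0.8,0.8,0.8,0.8,0,0,0]
  newtons: 40

```text
t: 32.25
tool_pos: [453.0, -303.1, 179.7]
eef_rot: [-0.054, 0.999, -0.001, 0.001]
contact_force: [0.2, -0.3, 0.4]
finger_gap: 32.7
```

Request:
servo_tool:
  offset:
    - [0,0,0]
    - [0,0,0]
    - [0,0,0]
    - [0,0,0]
    - [0,0,0]
  angular:
    - [0,0,0]
    - [0,0,0]
    - [0,0,0]
    - [0,0,0]
    - [0,0,0]
  gripper: [0,0,0,0,0]

```text
t: 32.67
tool_pos: [452.9, -302.9, 179.5]
eef_rot: [-0.054, 0.999, -0.001, 0.001]
contact_force: [-1.0, 1.6, 6.7]
finger_gap: 25.3
```

Request:
servo_tool:
  offset:
    - [0,0,-0.5]
    - [0,0,-1.5]
    - [0,0,-2]
    - [0,0,-2]
    - [0,0,-1.5]
    - [0,0,-0.8]
    - [0,0,0]
    - [0,0,0]
  angular:
    - [0,0,0]
    - [0,0,0]
    - [0,0,0]
    - [0,0,0]
    - [0,0,0]
    - [0,0,0.06]
    - [0,0,0]
    - [0,0,0]
  gripper: [0,0,0,0,0,0,0,0]

```text
t: 33.33
tool_pos: [452.3, -302.7, 261.2]
eef_rot: [-0.025, 1.0, -0.0, 0.0]
contact_force: [0.1, 0.4, -1.9]
finger_gap: 25.5
```

```bash
python3 go.py 577.8 -115 258.7 92.95
```

```text
t 33.3 pos [ 452.3 -302.7  261.2] gap 25.5 F [ 0.1  0.4 -1.9] q [-0.68 -0.03  1.6  -0.    1.57 -2.3 ]
shift now-axes [-13.46  18.13   0.25] goal-axes [-13.5   18.1    0.25] turn [-0.001  0.001 -0.002]
```

Request:
servo_tool:
  offset:
    - [0,1.5,0]
    - [0,3,0]
    - [0,3,0]
    - [-1.5,3,0]
    - [-2.5,2.6,0]
    - [-2.5,2,0]
    - [-2.5,1.5,0]
    - [-2.5,1,0]
    - [-2,0.5,0]
    - [0,0,0]
  angular:
    - [0,0,0]
    - [0,0,0]
    - [0,0,0]
    - [0,0,0]
    - [0,0,0]
    - [0,0,0]
    - [0,0,0]
    - [0,0,0]
    - [0,0,0]
    - [0,0,0]
  gripper: [0,0,0,0,0,0,0,0,0,0]

```text
t: 34.17
tool_pos: [579.8, -112.4, 258.6]
eef_rot: [-0.026, 1.0, 0.001, -0.001]
contact_force: [-0.5, 0.1, -1.4]
finger_gap: 25.4
```

Request:
servo_tool:
  offset:
    - [0,0,0]
    - [0,0,0]
  angular:
    - [0,0,0]
    - [0,0,0]
  gripper: [0,0]

```text
t: 34.33
tool_pos: [577.2, -114.8, 259.6]
eef_rot: [-0.025, 1.0, 0.0, -0.001]
contact_force: [-0.3, 1.0, -1.0]
finger_gap: 25.0
```

```bash
sed -i 's/171.7/OFF/g; s/^from h import \*/from h import *\nimport sys\nOFF=float(sys.argv[1]) if len(sys.argv)>1 else 172/' held.py; python3 held.py 173.5|grep -E 'tcp|barrel|lip'; python3 go.py 645.3 -111.8 259 92.95
```

```text
tcp stand [ -50.6 -134.7  259.6] orig z est 86.1
scene barrel 100 x [-6.2 15. ] y [-13.5   7.3] z [69.3 84.4 99.7]
scene lip 18 x [40.4 45.1] y [-9.2  4.1] z [166.6 171.5 175. ]
side barrel 77 x [-15.1   6.5] y [-16.4   2.7] z [69.  84.7 99.5]
side lip 10 x [33.9 39. ] y [-12.3   2.4] z [167.1 169.8 174.2]
wrist barrel 326 x [-15.8  -5.1] y [-12.8  13.6] z [69.1 84.7 98.1]
t 34.5 pos [ 577.4 -115.6  260.7] gap 25.5 F [-0.3 -0.3 -0.2] q [-0.28  0.09  1.48 -0.    1.57 -1.9 ]
shift now-axes [-6.8   0.06  0.17] goal-axes [-6.8   0.03  0.17] turn [ 0.    -0.    -0.004]
```

Request:
servo_tool:
  offset:
    - [-0.8,0,0]
    - [-1.5,0,0]
    - [-1.5,0,0]
    - [-1.5,0,0]
    - [-1,0,0]
    - [-0.5,0,0]
    - [0,0,0]
    - [0,0,0]
  angular:
    - [0,0,-0.003]
    - [0,0,0]
    - [0,0,0]
    - [0,0,0]
    - [0,0,0]
    - [0,0,0]
    - [0,0,0]
    - [0,0,0]
  gripper: [0,0,0,0,0,0,0,0]

```text
t: 35.15
tool_pos: [646.0, -112.0, 260.6]
eef_rot: [-0.026, 1.0, 0.0, -0.0]
contact_force: [0.4, -0.5, -0.5]
finger_gap: 25.4
```

Request:
servo_tool:
  offset:
    - [0,0,0.4]
    - [0,0,0.6]
    - [0,0,0.6]
    - [0,0,0.5]
    - [0,0,0.4]
    - [0,0,0.3]
    - [0,0,0]
    - [0,0,0]
    - [0,0,0]
  angular:
    - [0,0,0]
    - [0,0,0]
    - [0,0,0]
    - [0,0,0]
    - [0,0,0]
    - [0,0,0]
    - [0,0,0]
    - [0,0,0]
    - [0,0,0]
  gripper: [0,0,0,0,0,0,0,0,0]

```text
t: 35.9
tool_pos: [646.3, -111.8, 233.1]
eef_rot: [-0.026, 1.0, -0.0, 0.0]
contact_force: [0.4, -0.3, -1.5]
finger_gap: 25.5
```

```bash
python3 held.py 173.5|grep -E 'tcp|barrel|lip|arm'; python3 go.py 632.9 133.1 231.7 92.95
```

```text
tcp stand [  18.6 -135.2  233.1] orig z est 59.6
scene barrel 93 x [-4.9 16. ] y [-13.9   8.2] z [69.6 84.8 99.3]
scene lip 197 x [23.6 44.1] y [-58.8  57.9] z [167.  171.6 175.1]
scene armtop 9 x [15.2 36.8] y [-7.  59.9] z [186.5 189.7 191.8]
side barrel 75 x [-14.8   9.5] y [-15.4   7.5] z [68.4 84.2 99. ]
side lip 57 x [19.5 37.9] y [-59.2  -1.1] z [166.6 171.7 175.5]
wrist barrel 333 x [-15.5  -4.7] y [-12.2  14. ] z [68.4 84.3 99.5]
wrist lip 381 x [20.  23.1] y [-53.1  54.3] z [166.2 169.5 172.2]
t 36.0 pos [ 646.4 -111.8  233.3] gap 25.3 F [-1.2  0.  -0.7] q [-0.25  0.28  1.31 -0.    1.55 -1.87]
shift now-axes [ 0.1  24.53  0.15] goal-axes [ 0.09 24.53  0.16] turn [-0.     0.001 -0.   ]
```

Request:
servo_tool:
  offset:
    - [0.07,0,0.15]
    - [0,0.9,0]
    - [0,1.3,0]
    - [0,1.5,0]
    - [0,1.8,0]
    - [0,1.8,0]
    - [0,1.8,0]
    - [0,1.8,0]
    - [0,1.8,0]
    - [0,1.8,0]
  angular:
    - [0,0,0]
    - [0,0,0]
    - [0,0,0]
    - [0,0,0]
    - [0,0,0]
    - [0,0,0]
    - [0,0,0]
    - [0,0,0]
    - [0,0,0]
    - [0,0,0]
  gripper: [0,0,0,0,0,0,0,0,0,0]

```text
t: 36.88
tool_pos: [637.6, 35.8, 231.5]
eef_rot: [-0.026, 1.0, 0.0, 0.0]
contact_force: [-0.1, -0.6, -1.0]
finger_gap: 25.3
```

Request:
servo_tool:
  offset:
    - [0,1.8,0]
    - [0,1.8,0]
    - [0,1.8,0]
    - [0,1.8,0]
    - [0,1.4,0]
    - [0,1,0]
    - [0,0.4,0]
    - [0,0,0]
    - [0,0,0]
    - [0,0,0]
  angular:
    - [0,0,0]
    - [0,0,0]
    - [0,0,0]
    - [0,0,0]
    - [0,0,0]
    - [0,0,0]
    - [0,0,0]
    - [0,0,0]
    - [0,0,0]
    - [0,0,0]
  gripper: [0,0,0,0,0,0,0,0,0,0]

```text
t: 37.72
tool_pos: [633.0, 132.1, 231.3]
eef_rot: [-0.025, 1.0, -0.0, -0.0]
contact_force: [0.8, -0.4, -2.0]
finger_gap: 25.8
```

```bash
python3 held.py 173.5|grep -E 'tcp|barrel'; python3 go.py 632.9 133.1 228.5 92.95
```

```text
tcp stand [ 17.9 109.  231.3] orig z est 57.8
scene barrel 165 x [-8.5 16.7] y [-14.4  59.1] z [68.3 82.7 98.6]
side barrel 124 x [-17.7   7.9] y [-16.6  59.4] z [69.  84.9 99.4]
wrist barrel 936 x [-15.6  10.5] y [-10.4  59.7] z [69.3 88.5 99.1]
t 37.9 pos [633.1 132.  231.3] gap 25.4 F [-0.1 -1.  -1.2] q [ 0.13  0.26  1.35 -0.    1.54 -1.49]
shift now-axes [0.01 0.11 0.28] goal-axes [0.01 0.11 0.28] turn [-0.    -0.    -0.001]
```

Request:
servo_tool:
  offset:
    - [0.2,0.1,0]
    - [0,0,0.15]
    - [0,0,0.1]
    - [0,0,0.05]
    - [0,0,0]
    - [0,0,0]
  angular:
    - [0,0,0]
    - [0,0,0]
    - [0,0,0]
    - [0,0,0]
    - [0,0,0]
    - [0,0,0]
  gripper: [0,0,0,0,0,0]

```text
t: 38.37
tool_pos: [630.9, 133.7, 228.5]
eef_rot: [-0.026, 1.0, -0.0, 0.0]
contact_force: [-1.0, -0.9, 0.5]
finger_gap: 25.5
```

Request:
servo_tool:
  offset:
    - [0,0,0]
    - [0,0,0]
    - [0,0,0]
    - [0,0,0]
    - [0,0,0]
    - [0,0,0]
    - [0,0,0]
    - [0,0,0]
  angular:
    - [0,0,0]
    - [0,0,0]
    - [0,0,0]
    - [0,0,0]
    - [0,0,0]
    - [0,0,0]
    - [0,0,0]
    - [0,0,0]
  gripper: [0.35,0.38,0.4,0.45,0.5,0.5,0.5,0.5]

```text
t: 39.03
tool_pos: [630.9, 133.8, 228.3]
eef_rot: [-0.026, 1.0, 0.0, -0.0]
contact_force: [-0.2, -0.5, 0.4]
finger_gap: 42.7
```

Request:
servo_tool:
  offset:
    - [0,0,-1]
    - [0,0,-2]
    - [0,0,-3]
    - [0,0,-3.5]
    - [0,0,-2]
    - [0,0,0]
    - [0,0,0]
  angular:
    - [0,0,0]
    - [0,0,0]
    - [0,0,0]
    - [0,0,0]
    - [0,0,0]
    - [0,0,0]
    - [0,0,0]
  gripper: [0.5,0.5,0.5,0.5,0.5,0.5,0.5]

```text
t: 39.62
tool_pos: [631.8, 133.9, 346.4]
eef_rot: [-0.026, 1.0, 0.0, 0.002]
contact_force: [0.8, -0.1, -0.8]
finger_gap: 42.8
```

```bash
python3 hung.py 180 110|grep plunger; python3 go.py 523.3 -309 330 92.95
```

```text
scene 180.0 plunger 48 x [ 7.1 25.7] y [169.9 187.8] mid y 178.9 zmax 287.5
scene 110.0 plunger 55 x [ 7.2 26.4] y [100.  118.4] mid y 109.2 zmax 287.0
side 180.0 plunger 28 x [ 2.7 22.1] y [168.1 187.6] mid y 177.8 zmax 287.4
side 110.0 plunger 28 x [ 3.  21.8] y [ 98.7 117.5] mid y 108.1 zmax 286.2
wrist 180.0 plunger 873 x [ 2.5 21.2] y [171.3 190. ] mid y 180.6 zmax 286.8
wrist 110.0 plunger 839 x [ 3.  21.8] y [101.9 120.3] mid y 111.1 zmax 286.8
t 39.8 pos [630.3 133.7 341.7] gap 42.8 F [-0.6  0.6 -1.2] q [ 0.13  0.24  1.17 -0.    1.74 -1.49]
shift now-axes [ 12.95 -43.66   1.21] goal-axes [ 12.97 -43.66   1.17] turn [-0.    -0.003 -0.   ]
```

Request:
servo_tool:
  offset:
    - [1.08,-3.64,0]
    - [1.08,-3.64,0]
    - [1.08,-3.64,0]
    - [1.08,-3.64,0]
    - [1.08,-3.64,0]
    - [1.08,-3.64,0]
    - [1.08,-3.64,0]
    - [1.08,-3.64,0]
    - [1.08,-3.64,0]
    - [1.08,-3.64,0]
  angular:
    - [0,0,0]
    - [0,0,0]
    - [0,0,0]
    - [0,0,0]
    - [0,0,0]
    - [0,0,0]
    - [0,0,0]
    - [0,0,0]
    - [0,0,0]
    - [0,0,0]
  gripper: [0.8,0.8,0.8,0.8,0.8,0.8,0.8,0.8,0.8,0.8]

```text
t: 40.6
tool_pos: [540.3, -236.6, 341.5]
eef_rot: [-0.026, 1.0, 0.001, -0.001]
contact_force: [0.4, -0.0, 0.0]
finger_gap: 68.1
```

Request:
servo_tool:
  offset:
    - [1.08,-3.64,0]
    - [1.08,-3.64,0]
    - [0,0,2]
    - [0,0,2]
    - [0,0,2]
    - [0,0,0]
    - [0,0,0]
  angular:
    - [0,0,0]
    - [0,0,0]
    - [0,0,0.08]
    - [0,0,0.07]
    - [0,0,0]
    - [0,0,0]
    - [0,0,0]
  gripper: [0.8,0.8,0.8,0.8,0.8,0.8,0.8]

```text
t: 41.18
tool_pos: [522.5, -308.3, 280.6]
eef_rot: [0.049, 0.999, 0.001, -0.002]
contact_force: [0.6, -0.1, 0.8]
finger_gap: 68.2
```

```bash
python3 close.py 523.3 -309; python3 go.py 523.3 -309 177.5 84
```

```text
(array([ 523.1, -308.6]), np.float64(238.2), np.int64(270), np.float64(-0.06909588498568332), np.float64(43.0))
htop 414 ((519.9741821289062, -308.34210205078125), (25.709402084350586, 22.234819412231445), 86.85202026367188)
t 41.2 pos [ 523.4 -308.7  282.7] gap 68.6 F [-0.2 -0.2 -0.2] q [-0.62  0.14  1.39 -0.    1.62 -2.09]
shift now-axes [-1.000e-02 -4.000e-02  1.052e+01] goal-axes [ 1.000e-02 -3.000e-02  1.052e+01] turn [ 0.001 -0.002  0.007]
```

Request:
servo_tool:
  offset:
    - [0,0,2]
    - [0,0,2.5]
    - [0,0,2.5]
    - [0,0,2]
    - [0,0,1.5]
    - [0,0,0]
    - [0,0,0]
    - [0,0,0]
    - [0,0,0]
    - [0,0,0]
  angular:
    - [0,0,-0.015]
    - [0,0,0]
    - [0,0,0]
    - [0,0,0]
    - [0,0,0]
    - [0,0,0]
    - [0,0,0]
    - [0,0,0]
    - [0,0,0]
    - [0,0,0]
  gripper: [0.8,0.8,0.8,0.8,0.8,0.8,0.8,0,0,0]
  newtons: 40

```text
t: 42.07
tool_pos: [524.8, -309.7, 180.4]
eef_rot: [0.042, 0.999, -0.001, 0.001]
contact_force: [0.0, 0.4, -0.6]
finger_gap: 32.5
```

Request:
servo_tool:
  offset:
    - [0,0,0]
    - [0,0,0]
    - [0,0,0]
    - [0,0,0]
    - [0,0,0]
  angular:
    - [0,0,0]
    - [0,0,0]
    - [0,0,0]
    - [0,0,0]
    - [0,0,0]
  gripper: [0,0,0,0,0]

```text
t: 42.48
tool_pos: [524.6, -309.6, 180.2]
eef_rot: [0.042, 0.999, -0.001, 0.001]
contact_force: [-1.1, 0.1, 5.9]
finger_gap: 25.1
```

Request:
servo_tool:
  offset:
    - [0,0,-0.5]
    - [0,0,-1.5]
    - [0,0,-2]
    - [0,0,-2]
    - [0,0,-1.5]
    - [0,0,-0.7]
    - [0,0,0]
    - [0,0,0]
    - [0,0,0]
  angular:
    - [0,0,0]
    - [0,0,0]
    - [0,0,0]
    - [0,0,0]
    - [0,0,-0.04]
    - [0,0,-0.05]
    - [0,0,-0.045]
    - [0,0,0]
    - [0,0,0]
  gripper: [0,0,0,0,0,0,0,0,0]

```text
t: 43.23
tool_pos: [523.6, -309.0, 260.2]
eef_rot: [-0.025, 1.0, 0.0, -0.0]
contact_force: [-0.2, -0.9, -1.9]
finger_gap: 25.3
```

```bash
python3 go.py 577.8 -115 260 92.95
```

```text
t 43.2 pos [ 523.6 -309.   260.2] gap 25.3 F [-0.2 -0.9 -1.9] q [-0.62  0.14  1.42 -0.    1.58 -2.24]
shift now-axes [-6.38 19.11  0.02] goal-axes [-6.41 19.1   0.02] turn [ 0.    -0.    -0.002]
```

Request:
servo_tool:
  offset:
    - [0,1.5,0]
    - [0,3,0]
    - [0,3,0]
    - [-1,3,0]
    - [-1.5,3,0]
    - [-1.5,2.5,0]
    - [-1.5,2,0]
    - [-0.9,1.1,0]
    - [0,0,0]
    - [0,0,0]
  angular:
    - [0,0,0]
    - [0,0,0]
    - [0,0,0]
    - [0,0,0]
    - [0,0,0]
    - [0,0,0]
    - [0,0,0]
    - [0,0,0]
    - [0,0,0]
    - [0,0,0]
  gripper: [0,0,0,0,0,0,0,0,0,0]

```text
t: 44.07
tool_pos: [577.7, -114.5, 259.7]
eef_rot: [-0.026, 1.0, -0.0, -0.001]
contact_force: [0.0, -0.3, -1.7]
finger_gap: 25.3
```

```bash
python3 held.py 174.2|grep -E 'tcp|barrel|lip'; python3 go.py 645.6 -111.8 260.7 92.95
```

```text
tcp stand [ -50.1 -134.4  259.7] orig z est 85.5
scene barrel 58 x [-5.6 11.2] y [-9.3  6.5] z [71.  82.8 94.6]
scene lip 18 x [39.6 44.8] y [-7.7  4.8] z [166.4 171.  175.6]
side barrel 54 x [-12.    5.5] y [-12.4   2.3] z [69.6 84.3 98.1]
side lip 10 x [33.3 38.5] y [-11.3  -2.3] z [166.7 168.5 174.3]
wrist barrel 136 x [-12.5  -7.9] y [-7.9  7.2] z [68.9 83.4 90.7]
t 44.2 pos [ 577.4 -116.1  260.1] gap 25.2 F [-0.3  0.4 -1. ] q [-0.29  0.09  1.48 -0.    1.57 -1.91]
shift now-axes [-6.83  0.09 -0.07] goal-axes [-6.83  0.08 -0.06] turn [-0.    -0.001 -0.002]
```

Request:
servo_tool:
  offset:
    - [-0.8,0,0]
    - [-1.5,0,0]
    - [-1.5,0,0]
    - [-1.5,0,0]
    - [-1,0,0]
    - [-0.55,0,0]
    - [0,0,0]
    - [0,0,0]
  angular:
    - [0,0,0]
    - [0,0,0]
    - [0,0,0]
    - [0,0,0]
    - [0,0,0]
    - [0,0,0]
    - [0,0,0]
    - [0,0,0]
  gripper: [0,0,0,0,0,0,0,0]

```text
t: 44.88
tool_pos: [646.2, -112.0, 260.0]
eef_rot: [-0.025, 1.0, 0.0, -0.0]
contact_force: [0.2, 0.3, -1.0]
finger_gap: 25.6
```

Request:
servo_tool:
  offset:
    - [0,0,0.4]
    - [0,0,0.6]
    - [0,0,0.6]
    - [0,0,0.5]
    - [0,0,0.4]
    - [0,0,0.3]
    - [0,0,0]
    - [0,0,0]
    - [0,0,0]
  angular:
    - [0,0,0]
    - [0,0,0]
    - [0,0,0]
    - [0,0,0]
    - [0,0,0]
    - [0,0,0]
    - [0,0,0]
    - [0,0,0]
    - [0,0,0]
  gripper: [0,0,0,0,0,0,0,0,0]

```text
t: 45.63
tool_pos: [646.5, -111.6, 232.6]
eef_rot: [-0.026, 1.0, -0.0, 0.0]
contact_force: [0.3, 0.7, -1.1]
finger_gap: 25.6
```

```bash
python3 held.py 174.2|grep -E 'tcp'; python3 go.py 636.7 63.2 232.4 92.95
```

```text
tcp stand [  18.8 -135.   232.6] orig z est 58.4
t 45.8 pos [ 646.6 -111.6  232.8] gap 25.5 F [ 0.4  0.6 -1.1] q [-0.25  0.28  1.31  0.    1.55 -1.87]
shift now-axes [ 0.09 17.51  0.03] goal-axes [ 0.09 17.51  0.04] turn [-0.     0.001 -0.   ]
```

Request:
servo_tool:
  offset:
    - [0.08,0,0.03]
    - [0,0.9,0]
    - [0,1.3,0]
    - [0,1.5,0]
    - [0,1.8,0]
    - [0,1.8,0]
    - [0,1.8,0]
    - [0,1.8,0]
    - [0,1.8,0]
    - [0,1.8,0]
  angular:
    - [0,0,0]
    - [0,0,0]
    - [0,0,0]
    - [0,0,0]
    - [0,0,0]
    - [0,0,0]
    - [0,0,0]
    - [0,0,0]
    - [0,0,0]
    - [0,0,0]
  gripper: [0,0,0,0,0,0,0,0,0,0]

```text
t: 46.62
tool_pos: [637.7, 36.0, 232.1]
eef_rot: [-0.026, 1.0, 0.0, 0.0]
contact_force: [-0.6, 0.1, -1.2]
finger_gap: 25.5
```

Request:
servo_tool:
  offset:
    - [0,1.4,0]
    - [0,1,0]
    - [0,0.6,0]
    - [0,0,0]
    - [0,0,0]
    - [0,0,0]
  angular:
    - [0,0,0]
    - [0,0,0]
    - [0,0,0]
    - [0,0,0]
    - [0,0,0]
    - [0,0,0]
  gripper: [0,0,0,0,0,0]

```text
t: 47.12
tool_pos: [636.7, 62.4, 231.9]
eef_rot: [-0.025, 1.0, -0.0, -0.0]
contact_force: [-0.1, -1.3, -1.4]
finger_gap: 25.7
```

```bash
python3 held.py 174.2|grep -E 'tcp'; python3 go.py 636.7 63.2 229.2 92.95
```

```text
tcp stand [ 17.9  39.3 231.9] orig z est 57.7
t 47.3 pos [636.7  62.3 231.9] gap 25.1 F [ 0.8 -0.4 -1.2] q [ 0.02  0.24  1.37 -0.    1.54 -1.6 ]
shift now-axes [-0.01  0.09  0.27] goal-axes [-0.01  0.09  0.27] turn [-0.    -0.    -0.001]
```

Request:
servo_tool:
  offset:
    - [0.2,0.08,0]
    - [0,0,0.15]
    - [0,0,0.1]
    - [0,0,0.05]
    - [0,0,0]
    - [0,0,0]
  angular:
    - [0,0,0]
    - [0,0,0]
    - [0,0,0]
    - [0,0,0]
    - [0,0,0]
    - [0,0,0]
  gripper: [0,0,0,0,0,0]

```text
t: 47.77
tool_pos: [634.6, 63.8, 229.1]
eef_rot: [-0.026, 1.0, -0.0, 0.0]
contact_force: [-1.6, -1.4, 0.8]
finger_gap: 25.8
```

Request:
servo_tool:
  offset:
    - [0,0,0]
    - [0,0,0]
    - [0,0,0]
    - [0,0,0]
    - [0,0,0]
    - [0,0,0]
    - [0,0,0]
    - [0,0,0]
  angular:
    - [0,0,0]
    - [0,0,0]
    - [0,0,0]
    - [0,0,0]
    - [0,0,0]
    - [0,0,0]
    - [0,0,0]
    - [0,0,0]
  gripper: [0.35,0.38,0.4,0.45,0.5,0.5,0.5,0.5]

```text
t: 48.43
tool_pos: [634.6, 63.9, 229.0]
eef_rot: [-0.026, 1.0, -0.0, -0.0]
contact_force: [0.2, 0.1, -0.7]
finger_gap: 42.8
```

Request:
servo_tool:
  offset:
    - [0,0,-1]
    - [0,0,-2]
    - [0,0,-3]
    - [0,0,-3.5]
    - [0,0,-2]
    - [0,0,0]
    - [0,0,0]
  angular:
    - [0,0,0]
    - [0,0,0]
    - [0,0,0]
    - [0,0,0]
    - [0,0,0]
    - [0,0,0]
    - [0,0,0]
  gripper: [0.5,0.5,0.5,0.5,0.5,0.5,0.5]

```text
t: 49.02
tool_pos: [635.5, 63.9, 347.0]
eef_rot: [-0.026, 1.0, -0.0, 0.002]
contact_force: [-0.3, -0.9, 0.3]
finger_gap: 42.4
```

```bash
python3 hung.py 180 110 40|grep plunger; python3 go.py 380.3 -295.3 330 92.95
```

```text
scene 180.0 plunger 48 x [ 6.9 26. ] y [170.5 188.1] mid y 179.3 zmax 287.4
scene 110.0 plunger 55 x [ 7.2 26.4] y [ 99.6 120.5] mid y 110.1 zmax 286.7
scene 40.0 plunger 63 x [ 7.8 25.7] y [30.  48.9] mid y 39.4 zmax 287.1
side 180.0 plunger 30 x [ 1.9 21.5] y [166.8 187.7] mid y 177.3 zmax 287.9
side 110.0 plunger 28 x [ 3.8 22.2] y [ 98.6 117.4] mid y 108.0 zmax 287.6
side 40.0 plunger 31 x [ 2.  21.2] y [27.3 46.4] mid y 36.8 zmax 287.4
wrist 180.0 plunger 954 x [ 2.5 21.2] y [170.7 189.7] mid y 180.2 zmax 286.7
wrist 110.0 plunger 865 x [ 3.1 21.6] y [101.3 119.9] mid y 110.6 zmax 286.7
wrist 40.0 plunger 829 x [ 2.8 21.5] y [31.9 50.3] mid y 41.1 zmax 286.6
t 49.2 pos [634.   63.8 342.4] gap 42.5 F [ 0.4 -0.  -0.3] q [ 0.02  0.22  1.19 -0.    1.74 -1.6 ]
shift now-axes [ 27.17 -34.57   1.3 ] goal-axes [ 27.19 -34.56   1.24] turn [ 0.    -0.002 -0.   ]
```

Request:
servo_tool:
  offset:
    - [2.27,-2.88,0]
    - [2.27,-2.88,0]
    - [2.27,-2.88,0]
    - [2.27,-2.88,0]
    - [2.27,-2.88,0]
    - [2.27,-2.88,0]
    - [2.27,-2.88,0]
    - [2.27,-2.88,0]
    - [2.27,-2.88,0]
    - [2.27,-2.88,0]
  angular:
    - [0,0,0]
    - [0,0,0]
    - [0,0,0]
    - [0,0,0]
    - [0,0,0]
    - [0,0,0]
    - [0,0,0]
    - [0,0,0]
    - [0,0,0]
    - [0,0,0]
  gripper: [0.8,0.8,0.8,0.8,0.8,0.8,0.8,0.8,0.8,0.8]

```text
t: 50.0
tool_pos: [420.8, -236.1, 342.4]
eef_rot: [-0.026, 1.0, 0.001, -0.001]
contact_force: [0.5, -0.5, 0.6]
finger_gap: 68.2
```

Request:
servo_tool:
  offset:
    - [2.27,-2.88,0]
    - [2.27,-2.88,0]
    - [0,0,2]
    - [0,0,2]
    - [0,0,2]
    - [0,0,0]
    - [0,0,0]
    - [0,0,0]
  angular:
    - [0,0,0]
    - [0,0,0]
    - [0,0,0.12]
    - [0,0,0.12]
    - [0,0,0.12]
    - [0,0,0.067]
    - [0,0,0]
    - [0,0,0]
  gripper: [0.8,0.8,0.8,0.8,0.8,0.8,0.8,0.8]

```text
t: 50.67
tool_pos: [379.8, -294.8, 282.9]
eef_rot: [0.186, 0.983, 0.001, -0.001]
contact_force: [0.6, -0.5, -0.5]
finger_gap: 68.7
```

```bash
python3 close.py 380.3 -295.3; python3 go.py 380.3 -295.3 177.5 68.5
```

```text
(array([ 379.6, -294.5]), np.float64(238.2), np.int64(252), np.float64(-0.380046338820703), np.float64(43.0))
htop 408 ((377.26629638671875, -293.6542053222656), (25.706274032592773, 22.709697723388672), 69.28079986572266)
t 50.7 pos [ 380.1 -295.1  283.8] gap 68.5 F [ 0.7 -0.6 -0.1] q [-0.77 -0.21  1.73 -0.    1.63 -1.96]
shift now-axes [-0.03 -0.02 10.63] goal-axes [-3.000e-02 -1.000e-02  1.063e+01] turn [ 0.    -0.001  0.002]
```

Request:
servo_tool:
  offset:
    - [0,0,2]
    - [0,0,2.5]
    - [0,0,2.5]
    - [0,0,2]
    - [0,0,1.6]
    - [0,0,0]
    - [0,0,0]
    - [0,0,0]
    - [0,0,0]
    - [0,0,0]
  angular:
    - [0,0,0]
    - [0,0,0]
    - [0,0,0]
    - [0,0,0]
    - [0,0,0]
    - [0,0,0]
    - [0,0,0]
    - [0,0,0]
    - [0,0,0]
    - [0,0,0]
  gripper: [0.8,0.8,0.8,0.8,0.8,0.8,0.8,0,0,0]
  newtons: 40

```text
t: 51.55
tool_pos: [381.0, -295.9, 179.7]
eef_rot: [0.187, 0.982, -0.001, 0.001]
contact_force: [0.4, 0.1, -0.2]
finger_gap: 33.2
```

Request:
servo_tool:
  offset:
    - [0,0,0]
    - [0,0,0]
    - [0,0,0]
    - [0,0,0]
    - [0,0,0]
  angular:
    - [0,0,0]
    - [0,0,0]
    - [0,0,0]
    - [0,0,0]
    - [0,0,0]
  gripper: [0,0,0,0,0]

```text
t: 51.97
tool_pos: [380.9, -295.8, 179.6]
eef_rot: [0.187, 0.982, -0.001, 0.001]
contact_force: [-0.5, 0.2, 6.8]
finger_gap: 25.8
```

Request:
servo_tool:
  offset:
    - [0,0,-0.5]
    - [0,0,-1.5]
    - [0,0,-2]
    - [0,0,-2]
    - [0,0,-1.4]
    - [0,0,-0.6]
    - [0,0,0]
    - [0,0,0]
    - [0,0,0]
    - [0,0,0]
  angular:
    - [0,0,0]
    - [0,0,0]
    - [0,0,0]
    - [0,0,0]
    - [0,0,-0.1]
    - [0,0,-0.11]
    - [0,0,-0.11]
    - [0,0,-0.107]
    - [0,0,0]
    - [0,0,0]
  gripper: [0,0,0,0,0,0,0,0,0,0]

```text
t: 52.8
tool_pos: [380.1, -295.1, 257.9]
eef_rot: [-0.024, 1.0, 0.0, -0.0]
contact_force: [0.1, -0.4, -1.5]
finger_gap: 25.1
```

```bash
python3 go.py 577.8 -115 260 92.95
```

```text
t 52.8 pos [ 380.1 -295.1  257.9] gap 25.1 F [ 0.1 -0.4 -1.5] q [-0.77 -0.21  1.77 -0.    1.58 -2.39]
shift now-axes [-20.61  17.04  -0.21] goal-axes [-20.67  16.97  -0.21] turn [ 0.    -0.    -0.004]
```

Request:
servo_tool:
  offset:
    - [-1.6,1.5,-0.1]
    - [-2.4,2,-0.1]
    - [-2.4,2,0]
    - [-2.4,2,0]
    - [-2.4,2,0]
    - [-2.4,2,0]
    - [-2.4,2,0]
    - [-2.4,2,0]
    - [-2.3,1.5,0]
    - [0,0,0]
  angular:
    - [0,0,-0.004]
    - [0,0,0]
    - [0,0,0]
    - [0,0,0]
    - [0,0,0]
    - [0,0,0]
    - [0,0,0]
    - [0,0,0]
    - [0,0,0]
    - [0,0,0]
  gripper: [0,0,0,0,0,0,0,0,0,0]

```text
t: 53.63
tool_pos: [580.1, -110.5, 259.0]
eef_rot: [-0.027, 1.0, 0.001, 0.0]
contact_force: [-0.9, -0.6, -2.0]
finger_gap: 25.3
```

Request:
servo_tool:
  offset:
    - [0,0,0]
    - [0,0,0]
  angular:
    - [0,0,0]
    - [0,0,0]
  gripper: [0,0]

```text
t: 53.8
tool_pos: [577.2, -114.1, 259.5]
eef_rot: [-0.027, 1.0, -0.0, -0.001]
contact_force: [0.6, -0.0, -1.7]
finger_gap: 25.4
```

```bash
python3 held.py 173.6|grep -E 'tcp|barrel|lip'; python3 go.py 645.6 -111.8 260 92.95
```

```text
tcp stand [ -50.5 -134.   259.5] orig z est 85.9
scene barrel 57 x [-5.8 11.5] y [-9.6  6.5] z [68.7 82.9 96. ]
scene lip 19 x [24.2 44.6] y [-8.3  8.3] z [166.8 172.6 175.8]
side barrel 55 x [-11.5   5.5] y [-12.9   0.9] z [68.7 85.2 97.9]
side lip 8 x [34.3 40.8] y [-9.7  0.2] z [168.3 169.3 173.7]
wrist barrel 146 x [-12.1  -7.3] y [-7.2  7.8] z [68.6 83.1 91.1]
t 54.0 pos [ 577.  -114.9  260.1] gap 25.3 F [-0.3  0.2 -0.8] q [-0.28  0.09  1.48 -0.    1.57 -1.91]
shift now-axes [-6.87 -0.06  0.01] goal-axes [-6.87 -0.05  0.01] turn [-0.    -0.     0.002]
```

Request:
servo_tool:
  offset:
    - [-0.8,0,0]
    - [-1.5,0,0]
    - [-1.5,0,0]
    - [-1.5,0,0]
    - [-1,0,0]
    - [-0.55,0,0]
    - [0,0,0]
    - [0,0,0]
  angular:
    - [0,0,0]
    - [0,0,0]
    - [0,0,0]
    - [0,0,0]
    - [0,0,0]
    - [0,0,0]
    - [0,0,0]
    - [0,0,0]
  gripper: [0,0,0,0,0,0,0,0]

```text
t: 54.62
tool_pos: [645.8, -110.7, 259.8]
eef_rot: [-0.027, 1.0, -0.0, -0.0]
contact_force: [0.1, 0.2, -1.7]
finger_gap: 25.3
```

Request:
servo_tool:
  offset:
    - [0,0,0.4]
    - [0,0,0.6]
    - [0,0,0.6]
    - [0,0,0.5]
    - [0,0,0.4]
    - [0,0,0.3]
    - [0,0,0]
    - [0,0,0]
    - [0,0,0]
  angular:
    - [0,0,0]
    - [0,0,0]
    - [0,0,0]
    - [0,0,0]
    - [0,0,0]
    - [0,0,0]
    - [0,0,0]
    - [0,0,0]
    - [0,0,0]
  gripper: [0,0,0,0,0,0,0,0,0]

```text
t: 55.37
tool_pos: [646.1, -110.4, 232.3]
eef_rot: [-0.028, 1.0, -0.0, 0.0]
contact_force: [-0.2, -0.7, -2.3]
finger_gap: 25.5
```

```bash
python3 held.py 173.6|grep -E 'tcp'; python3 go.py 640.2 -6.7 231.8 92.95
```

```text
tcp stand [  18.5 -133.8  232.3] orig z est 58.7
t 55.5 pos [ 646.2 -110.4  232.4] gap 25.7 F [ 0.1  0.4 -1.7] q [-0.25  0.28  1.32 -0.    1.54 -1.87]
shift now-axes [ 0.03 10.39  0.06] goal-axes [ 0.07 10.39  0.06] turn [-0.     0.001  0.004]
```

Request:
servo_tool:
  offset:
    - [0.05,0,0.05]
    - [0,0.9,0]
    - [0,1.3,0]
    - [0,1.5,0]
    - [0,1.8,0]
    - [0,1.8,0]
    - [0,1.4,0]
    - [0,1.1,0]
    - [0,0.6,0]
    - [0,0,0]
  angular:
    - [0,0,0.004]
    - [0,0,0]
    - [0,0,0]
    - [0,0,0]
    - [0,0,0]
    - [0,0,0]
    - [0,0,0]
    - [0,0,0]
    - [0,0,0]
    - [0,0,0]
  gripper: [0,0,0,0,0,0,0,0,0,0]

```text
t: 56.35
tool_pos: [640.1, -4.7, 231.6]
eef_rot: [-0.027, 1.0, 0.0, 0.0]
contact_force: [-0.4, 0.7, -0.8]
finger_gap: 25.7
```

Request:
servo_tool:
  offset:
    - [0,0,0]
    - [0,0,0]
  angular:
    - [0,0,0]
    - [0,0,0]
  gripper: [0,0]

```text
t: 56.52
tool_pos: [640.2, -7.1, 231.5]
eef_rot: [-0.025, 1.0, -0.0, -0.0]
contact_force: [-0.2, 0.1, -2.7]
finger_gap: 25.4
```

```bash
python3 held.py 173.6|grep -E 'tcp'; python3 go.py 640.2 -6.7 228.6 92.95
```

```text
tcp stand [ 17.9 -30.4 231.5] orig z est 57.9
t 56.7 pos [640.2  -7.4 231.4] gap 25.3 F [-0.7  0.1 -0.8] q [-0.09  0.24  1.37 -0.    1.54 -1.71]
shift now-axes [-0.    0.07  0.28] goal-axes [-0.    0.07  0.28] turn [-0.    -0.    -0.001]
```

Request:
servo_tool:
  offset:
    - [0.2,0.05,0]
    - [0,0,0.15]
    - [0,0,0.1]
    - [0,0,0.05]
    - [0,0,0]
    - [0,0,0]
  angular:
    - [0,0,0]
    - [0,0,0]
    - [0,0,0]
    - [0,0,0]
    - [0,0,0]
    - [0,0,0]
  gripper: [0,0,0,0,0,0]

```text
t: 57.17
tool_pos: [638.2, -6.2, 228.6]
eef_rot: [-0.026, 1.0, -0.0, 0.0]
contact_force: [-1.3, 0.3, -0.5]
finger_gap: 25.1
```

Request:
servo_tool:
  offset:
    - [0,0,0]
    - [0,0,0]
    - [0,0,0]
    - [0,0,0]
    - [0,0,0]
    - [0,0,0]
    - [0,0,0]
    - [0,0,0]
  angular:
    - [0,0,0]
    - [0,0,0]
    - [0,0,0]
    - [0,0,0]
    - [0,0,0]
    - [0,0,0]
    - [0,0,0]
    - [0,0,0]
  gripper: [0.35,0.38,0.4,0.45,0.5,0.5,0.5,0.5]

```text
t: 57.83
tool_pos: [638.1, -6.1, 228.5]
eef_rot: [-0.026, 1.0, 0.0, 0.0]
contact_force: [-0.5, 0.2, 0.6]
finger_gap: 42.6
```

Request:
servo_tool:
  offset:
    - [0,0,-1]
    - [0,0,-2]
    - [0,0,-3]
    - [0,0,-3.5]
    - [0,0,-3]
    - [2,0,-2]
    - [3,0,-1]
    - [3,0,0]
    - [2,0,0]
    - [0,0,0]
  angular:
    - [0,0,0]
    - [0,0,0]
    - [0,0,0]
    - [0,0,0]
    - [0,0,0]
    - [0,0,0]
    - [0,0,0]
    - [0,0,0]
    - [0,0,0]
    - [0,0,0]
  gripper: [0.5,0.5,0.5,0.5,0.5,0.5,0.5,0.5,0.5,0.5]

```text
t: 58.67
tool_pos: [535.9, -11.3, 386.1]
eef_rot: [-0.026, 1.0, -0.0, 0.001]
contact_force: [-0.5, -0.1, -0.6]
finger_gap: 42.9
```

```bash
python3 hung.py 180 110 40 -30|grep plunger
python3 - <<'E'
from m import *
from held import st
for n in('scene','side'):
    s=snap(n,'end_'+n+'.png');P,ok=cloud(s);p=P[ok];X,Y,Z=p.T;c=s['color'][ok].astype(int)
    m=(Z>64)&(Z<78)&(X>230)&(X<460)&(Y>130)&(Y<370);print(n,'scraper',m.sum(),fit(p[m]) if m.sum()>5 else '')
    q=st(p);w=c.min(1)>150
    g=q[w&(q[:,0]>-150)&(q[:,0]<30)&(q[:,1]>200)&(q[:,1]<360)&(q[:,2]>6)&(q[:,2]<60)]
    k=(g[:,1]>222)&(g[:,1]<352);print(' shard px in tray',k.sum(),'outside',(~k).sum(),'z max',g[:,2].max() if len(g) else None)
    print(' white on plate',(w&(q[:,0]>-138)&(q[:,0]<17)&(q[:,1]>-190)&(q[:,1]<215)&(q[:,2]>34)&(q[:,2]<50)).sum())
a=cv2.imread('pics/end_side.png');b=cv2.imread('pics/end_scene.png')
cv2.imwrite('pics/end.png',np.vstack([cv2.resize(a[80:330,200:440],(480,300)) if 0 else a[100:350],b[100:350]]))
E
```

```text
scene 180.0 plunger 49 x [ 7.  25.6] y [169.9 188.9] mid y 179.4 zmax 287.3
scene 110.0 plunger 56 x [ 7.5 26.4] y [ 98.5 119.4] mid y 109.0 zmax 287.0
scene 40.0 plunger 60 x [ 7.7 26. ] y [28.9 50.4] mid y 39.6 zmax 287.2
scene -30.0 plunger 65 x [ 6.6 26. ] y [-41.1 -21.5] mid y -31.3 zmax 287.6
side 110.0 plunger 21 x [ 2.3 20.5] y [ 99.  110.3] mid y 104.6 zmax 288.0
side 40.0 plunger 29 x [ 3.6 21.1] y [26.8 47.4] mid y 37.1 zmax 288.7
side -30.0 plunger 36 x [ 3.5 23.3] y [-41.8 -21.9] mid y -31.9 zmax 287.3
wrist 180.0 plunger 550 x [ 2.2 20.9] y [170.7 189.4] mid y 180.1 zmax 286.7
wrist 110.0 plunger 132 x [ 2.  12.1] y [106.  120.7] mid y 113.3 zmax 286.4
wrist -30.0 plunger 481 x [ 2.9 21.7] y [-37.9 -19.5] mid y -28.7 zmax 286.5
scene scraper 201 (array([358.6, 249.3]), array([111.3,  26.4]), 82.76)
 shard px in tray 45 outside 0 z max 35.60524940340451
 white on plate 0
side scraper 127 (array([353. , 244.9]), array([109.6,  22.2]), 83.82)
 shard px in tray 160 outside 15 z max 39.22948563946372
 white on plate 0
```

View pics/end.png

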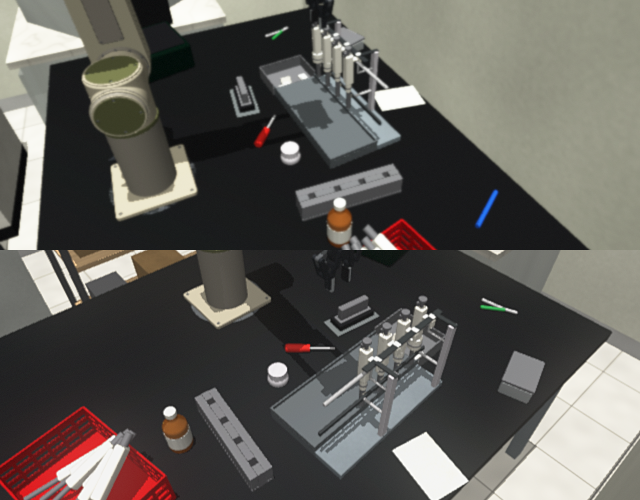

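The final view shows all four pipettes hanging at the rail, the rack empty, the scraper on its pad and the bystanders untouched. One check remains: the 15 bright points counted as outside the tray.

Run:
```python
from h import *
from held import st
for n in('side','scene'):
    s=snap(n);P,ok=cloud(s);q=st(P);c=s['color'].astype(int)
    m=ok&(c.min(-1)>150)&(q[...,0]>-150)&(q[...,0]<30)&(q[...,1]>200)&(q[...,1]<360)&(q[...,2]>6)&(q[...,2]<60)
    k,l,stt,ce=cv2.connectedComponentsWithStats(m.astype(np.uint8))
    for i in range(1,k):
        if stt[i,4]>3:
            g=q[l==i];print(n,len(g),g.mean(0).round(),g.min(0).round(),g.max(0).round(),c[l==i].mean(0).round())
o=manip.observe();print(o['t'],o['contact_force'])
```

```text
side 4 [ 13. 324.   7.] [ 11. 314.   6.] [ 15. 330.   8.] [155. 154. 153.]
side 7 [-10. 319.   7.] [-15. 305.   6.] [ -5. 332.   9.] [156. 155. 154.]
side 44 [-12. 254.  15.] [-25. 217.   6.] [ 11. 295.  30.] [221. 223. 222.]
side 96 [-86. 247.  24.] [-124.  211.    6.] [-47. 307.  36.] [218. 223. 222.]
scene 21 [-89. 249.  23.] [-96. 232.  14.] [-78. 261.  33.] [205. 215. 218.]
scene 16 [  4. 251.  11.] [ -0. 240.   8.] [  9. 264.  14.] [228. 230. 230.]
59.0167 [-0.12406188  0.05786297 -0.55912   ]
```

```bash
python3 -c "
from bench import manip
print(manip.job_done())"
```

```text
the job is handed in; nothing more can be done
None
```

The job is done and handed in at about 59 s of the 210 s, and my last checks found nothing out of place; no verdict was reported.

**What I did:**
- I swept the three broken pieces off the plate into the tray in one pass and stood the scraper back on its pad.
- I then hung all four pipettes, each slid in under the guard strip to its mark: fat, medium, then the two slim ones.

**Last checks:**
- **Pipettes:** they hang at stand y of about 180, 110, 40 and -30 mm. All three cameras read within about 4 mm of the marks wherever the whole plunger was in view. The medium one's last side and wrist readings (105 and 113 mm) saw only part of it. The plunger tops are at about 287 mm, so the lower ends are at the expected height.
- **Scraper:** the side and scene cameras put it 4–6 mm off the pad's middle, in directions that disagree. The wrist camera, right after I released it, put it about 1 mm off.
- **Pieces:** all three are in the tray and the plate is empty. One piece lies tilted with its upper edge about 29–32 mm above the tray floor. Its middle is about 20 mm above the floor, under the 30 mm limit. The side view also showed a few bright points slightly outside the tray, which I took for depth noise at its edges.
- **Bystanders:** the bottle, tin and screwdriver look unmoved in the pictures. I did not measure them.

I viewed 12 of the 14 pictures.

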